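# Load the skewer rack for the dishwasher

## Robot

A 6-joint arm with a two-finger parallel gripper is mounted at the origin on the work surface. World frame = base frame: x ahead of the robot, y to its left, z up, the work surface at z = 0. Lengths are in m, angles in rad, forces in N, time in s.
With the tool pointing down it reaches from about 0.35 to 0.975 m from the base axis. Payload 4.9 kg.
Tool frame: the origin (TCP) lies at the very end of the fingers, on their centre line; the grasp point (between the pads) lies 19 mm behind it; z points along the fingers, y is the line along which they close (so a half turn about z gives the same grasp; the last joint's range is limited). The gripper opens to 85 mm and grips with 20 to 120 N. Pads are 22 mm wide; open, the fingers measure 114 mm over their backs; the gripper's body (76 mm by 85 mm) begins 54 mm behind the grasp point. The pads swing forward as they close: fully open they stand 13 mm farther back than shut.
Start: joints at [1.032, 0.053, 1.613, -0, 1.476, -0.119], TCP at [0.255, 0.571, 0.231] pointing down, gripper open.
Joint ranges: [-3.01, 3.01], [-1.01, 2.22], [0.06, 2.58], [-1.02, 4.17], [0.09, 2.62], [-3.14, 3.14]. Speed limits (rad/s): [2.57, 2.57, 3.14, 3.14, 3.14, 3.14].

## Interface

Orientations are given as a rotation vector (axis times angle).
In Python, from station import ctrl, imaging gives the robot as it stands.
- The arm moves only by the tool play_rows, never from a script. Its argument "series" is a list of rows, each a list of 3 entries, a list of its own where there are three numbers: the opening, from 0 (shut) to 1 (fully open), then the shift along the tool's x, y, z each as a share of 0.05 m, from -1 to 1, then the turn, a rotation vector about the tool's x, y, z each as a share of 8 degrees, from -1 to 1. In form: [[grip, [dx, dy, dz], [ax, ay, az]], ...]. A call has 1 to 8 rows; each row shifts and turns the commanded pose from where the row before left it, along the tool's axes as they then stand; what a row does not reach is not made up. A row lasts 1/8 s, in which the tool goes at most 62.5 mm and 10.7 degrees, less where a joint would pass 70% of its speed; a pose out of reach is approached as far as the arm can. A call with a number of a shift or a turn outside -1 to 1 is refused whole. A call with a gripper value outside its range is refused whole. The fingers move at their own pace and stop on an object; "force" is the grip in N (left out, the last holds). Time passes only in rows, so rows that do not move let the fingers close. It gives the time, the measured TCP pose, the force, the opening and the grip force at its end, in the units of the state.
- ctrl.get_obs(): the state, without advancing time (a new reading comes with each control period).
- imaging.get_image(name): name is "side" or "top" or "wrist"; returns a dict with "color" (420x560x3 uint8, blue, green, red), "fx", "fy", "cx", "cy" (pixels), "D" ([k1, k2, p1, p2, k3] as OpenCV has them; the pictures are not rectified), "extrinsics" (4x4, takes a point from world to camera coordinates); the wrist camera has in their place "hand_eye" (4x4, takes a point from camera to tool coordinates, whose origin is the TCP and whose axes are the flange's). Camera axes: x right, y down, z forward; pixel columns grow to the right and rows downward; lengths in m; the calibration is good to about 2 mm. A picture is of the moment at which its call begins: read the wrist's pose just before it. There is no depth.
- ctrl.finish_job(): hands the job in; it is judged then, once.
The state is a dict: "t": time; "q": joint angles; "dq": joint speeds; "effort": joint torques, N m; "tool_pos": TCP position; "tool_rot": TCP orientation; "contact_force": force on the tool from outside, world axes, zero at the start; "wrist_torque": the same for the moment, N m; "opening": finger opening in m; "grip_force": force on a finger pad.
Only numpy, scipy, OpenCV 4.12 (cv2) and the standard library are available. Lean on these libraries where they do the work, as an engineer would, in place of code of your own. Each camera call takes 0.05 s, during which the arm holds its last target. There are 200 camera calls.

## Task

Get the used skewers into the wash rack for the dishwasher: swing the rack's keeper bar up and back until it stands upright, load every skewer lying on the mat (three or four of them), each in a station of its own with its tip right through the eyelet and its shank snapped fully down into the spring clip straight opposite, and then swing the keeper all the way back down over the shanks. Do not disturb the ramekin and the spice jars that stand around.

Things in the scene. Friction and masses are not known exactly. Their poses are not given: they have to be found in the camera images.
- rack: skewer wash rack: low stainless frame, 310 mm wide, 230 mm deep, fixed. Origin on the table under its middle; x from the clip rail (x = -90 mm, near the robot) to the eyelet rail (+90 mm), y along the row to the left, z up. Four stations at y = -105, -35, 35, 105 mm. The two rails reach up to z = 36 mm; side ears at y = +-152 mm, x = 100 mm to z = 80 mm.
- keeper (a joint): the rack's keeper, a U of 8 mm round steel bar on a hinge along the rack's y at rack x = +100 mm, z = 71 mm; arms 160 mm long at y = +-142 mm. 0: folded down, cross bar at rack x = -60 mm, z = 71 mm, just over the shanks' line, in the way of loading; it swings up and back: 1.57 upright, stop at 1.75. Stiff hinge (2 to 3 N at the bar): stays where left.
- keeper_mid (a point): middle of the keeper's straight cross bar, on its axis (the bar runs along the rack's y, 284 mm long)
- clip1 (a point): spring clip of station 1 (rightmost, y = -105 mm): centre of a seated shank, 60 mm above the table; axes as the rack's. Two upright leaves 14 mm long in x, throat 5 mm wide 5 mm above this point, flared above it to 20 mm at 76 mm over the table. A shank pressed down through the throat (10 to 15 N) snaps in onto a saddle.
- eye1 (a point): eyelet of station 1: centre of an upright wire ring facing along the rack's x, 15 mm clear inside, 24 mm outside, wire 3.4 mm, 60 mm above the table, 180 mm straight beyond its clip
- clip2 (a point): spring clip of station 2, same as clip 1
- eye2 (a point): eyelet of station 2, same as eyelet 1
- clip3 (a point): spring clip of station 3, same as clip 1
- eye3 (a point): eyelet of station 3, same as eyelet 1
- clip4 (a point): spring clip of station 4, same as clip 1
- eye4 (a point): eyelet of station 4, same as eyelet 1
- skewer1_grip (a point): skewer 1 (may be absent), 0.22 kg: point on its axis in the dark wooden handle (24 mm wide, 18 high, from 65 mm behind to 21 mm ahead of this point, then a 4 mm collar); it balances about 8 mm ahead. x along the shank to the tip, z up as it lies. Shank round, 8 mm, with a 16 mm tapered tip ending 255 mm ahead. It lies level on the handle, axis 9 mm above a 4 mm mat.
- skewer2_grip (a point): skewer 2 (may be absent), same as skewer 1: point on the axis in its handle
- skewer3_grip (a point): skewer 3 (may be absent), same as skewer 1: point on the axis in its handle
- skewer4_grip (a point): skewer 4 (may be absent), same as skewer 1: point on the axis in its handle
- ramekin: bystander: white ceramic ramekin, 72 mm across, 32 mm high, near the robot between rack and mat; origin at its underside
- shaker: bystander: clear spice shaker with red cap, 52 mm across, 95 mm high, at the far end of the gap between rack and mat; origin at its underside
- spice: bystander: amber glass spice jar with green cap, 54 mm across, 105 mm high, to the right of the rack; origin at its underside

How it is judged:
By the outcome, as a careful person would: the job done as asked, in the order asked, and still so for the second after the job is handed in, with the robot touching nothing.
Of skewer1, skewer2, skewer3, skewer4 only 3 to 4 are there at a start; the rules pass over those that are not, and their reading is None.
At some moment in a run one of skewer1, skewer2, skewer3, skewer4 may be knocked a few centimetres aside while the robot is not near it.
It also fails if it takes over 210 s, if anything falls off the work surface, if the arm or the gripper's body presses on something with over 40 N, if the wrist force passes 120 N, or if a joint passes its speed limit or range.

## Working session

There is one attempt and no reset: what is moved stays moved. The work goes in short steps, Python scripts to look and compute and a tool call to move; the robot and the scene stay as the last step left them, time stands still between calls to the robot, and variables do not carry over. Pictures are saved under pics/ and viewed, at most 14 in all, crops included, and the job is handed in when it is done.

Besides the shell and the picture viewer there is one more tool, called after ">>>" by a JSON object that holds its "op" and its "data", one argument or row to a line. play_rows: Moves the arm, as the interface text tells. Shift numbers are shares of 0.05 m and turn numbers shares of 8 degrees, none past 1 either way. Its arguments: {"type":"object","properties":{"series":{"type":"array"},"force":{"type":"number"}},"required":["series"]}

```bash
ls; mkdir -p pics; cat > h.py <<'E'
import numpy as np, cv2
from scipy.spatial.transform import Rotation as R
from station import ctrl, imaging
def snap(n):
    o=ctrl.get_obs(); im=imaging.get_image(n)
    K=np.array([[im['fx'],0,im['cx']],[0,im['fy'],im['cy']],[0,0,1]]);D=np.array(im['D'],float)
    if 'extrinsics' in im: E=np.array(im['extrinsics'])
    else:
        T=np.eye(4);T[:3,:3]=R.from_rotvec(o['tool_rot']).as_matrix();T[:3,3]=o['tool_pos']
        E=np.linalg.inv(T@np.array(im['hand_eye']))
    return dict(c=im['color'],K=K,D=D,E=E,o=o)
def plane(s,px,z):
    p=cv2.undistortPoints(np.array(px,float).reshape(-1,1,2),s['K'],s['D']).reshape(-1,2)
    d=np.c_[p,np.ones(len(p))]@s['E'][:3,:3]; c=-s['E'][:3,:3].T@s['E'][:3,3]
    return c+d*((z-c[2])/d[:,2])[:,None]
def proj(s,P):
    P=np.array(P,float).reshape(-1,3)
    return cv2.projectPoints(P,cv2.Rodrigues(s['E'][:3,:3])[0],s['E'][:3,3],s['K'],s['D'])[0].reshape(-1,2)
def save(s,name): cv2.imwrite('pics/'+name+'.png',s['c'])
E
python3 - <<'E'
from h import *
for n in('top','side','wrist'):
    s=snap(n);save(s,n+'0');print(n,s['K'][0,0],-s['E'][:3,:3].T@s['E'][:3,3])
print(s['o'])
E
```

```text
pics
top 504.97890736947267 [ 0.2891083  -0.04644025  1.42663588]
side 443.27700838135144 [ 0.08908945 -0.66729862  0.83078708]
wrist 376.97072141899037 [0.18689066 0.6015319  0.37320696]
{'t': 0.1, 'q': array([ 1.03197896e+00,  5.32918048e-02,  1.61416836e+00, -1.57560265e-05,
        1.47600764e+00, -1.19024570e-01]), 'dq': array([ 0.00058845, -0.00033393, -0.00178909, -0.0015448 , -0.00075273,
       -0.00097235]), 'effort': array([-1.41254850e-04, -3.94907427e+01, -3.71361959e+01, -1.46210514e-04,
        3.93778275e-03,  2.17197208e-05]), 'tool_pos': array([0.25445458, 0.57023183, 0.23017839]), 'tool_rot': array([-6.54452075e-01, -3.07206394e+00,  2.79501606e-03]), 'contact_force': array([ 0.54659695, -0.42446296, -0.81142118]), 'wrist_torque': array([-0.0151273 ,  0.043007  , -0.00547927]), 'grip_force': 0.0, 'opening': 0.08547096021801316}
```

View pics/top0.png

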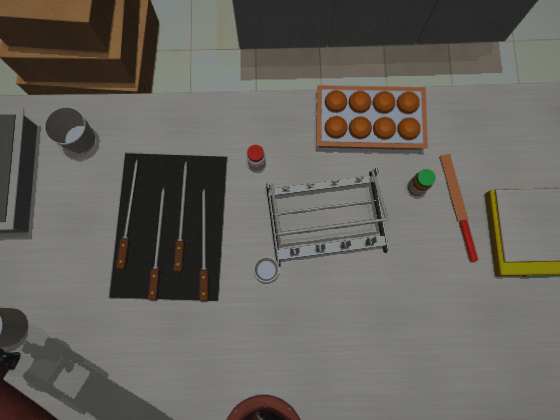

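View pics/side0.png

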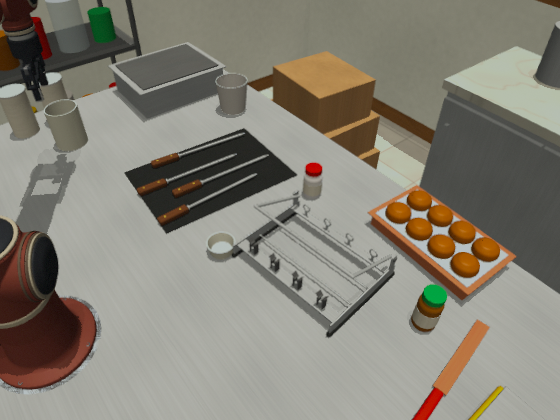

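The top view shows four skewers on the mat: handles near (122,252), (154,283), (179,255) and (204,284), tips pointing up. The rack is around (328,217), with clips along row 245 and eyelets along row 183.

```bash
python3 - <<'E'
from h import *
s=snap('top');c=s['c']
hsv=cv2.cvtColor(c,cv2.COLOR_BGR2HSV)
m=((hsv[...,0]<15)&(hsv[...,1]>110)&(hsv[...,2]>50)).astype(np.uint8);m[:,:110]=0;m[:,232:]=0;m[:150]=0;m[305:]=0
m=cv2.morphologyEx(m,cv2.MORPH_CLOSE,np.ones((3,3)))
n,l,st,ce=cv2.connectedComponentsWithStats(m)
g=cv2.cvtColor(c,cv2.COLOR_BGR2GRAY)
for i in range(1,n):
    if st[i,4]<60: continue
    ys,xs=np.where(l==i);P=plane(s,np.c_[xs,ys],.013)[:,:2]
    mu=P.mean(0);w,v=np.linalg.eigh(np.cov(P.T));d=v[:,1]*np.sign(v[0,1])
    # refine direction w/ shank brightness: bright px within 12 mm of axis, ahead
    ys,xs=np.mgrid[150:300,112:228];px=np.c_[xs.ravel(),ys.ravel()];Q=plane(s,px,.013)[:,:2];b=g[px[:,1],px[:,0]]
    for k in range(3):
        r=Q-mu;a=r@d;o=r@[-d[1],d[0]]
        ok=(b>70)&(a>60)&(a<300)&(abs(o)<(.02,.01,.008)[k]*1)&(a*0==0)
        ok=(b>70)&(a>.06)&(a<.30)&(abs(o)<(.02,.01,.008)[k])
        q=Q[ok];t=q.mean(0);dd=t-mu;d=dd/np.linalg.norm(dd)
    a=(P-mu)@d; L=((Q-mu)@d)[ok].max()
    print(st[i,4],'centre',mu.round(4),'yaw',np.degrees(np.arctan2(d[1],d[0])).round(2),'len',a.min().round(3),a.max().round(3),'tip',L.round(3))
big=cv2.resize(c[160:280,250:400],None,fx=5,fy=5,interpolation=cv2.INTER_CUBIC);cv2.imwrite('pics/rack.png',cv2.convertScaleAbs(big,alpha=1.2))
E
```

```text
232 centre [0.4919 0.3841] yaw -6.54 len -0.042 0.042 tip 0.299
243 centre [0.4806 0.2282] yaw -3.55 len -0.041 0.041 tip 0.299
243 centre [0.4041 0.2956] yaw -4.33 len -0.041 0.041 tip 0.271
254 centre [0.3952 0.1574] yaw 0.66 len -0.039 0.043 tip 0.273
```

View pics/rack.png

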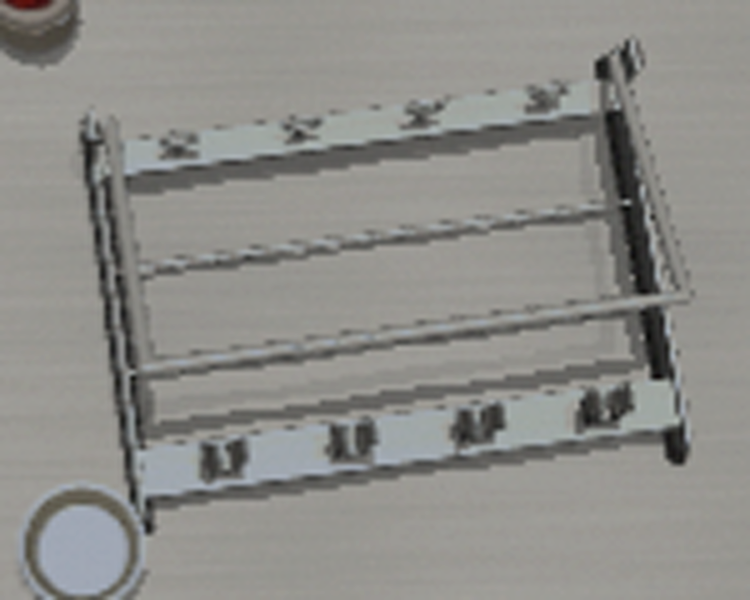

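The crop shows clips at about (222,460), (351,441), (477,425) and (604,405), and eyelets at (180,143), (301,128), (423,113) and (545,97). The cross bar runs from (140,372) to (690,295) and looks partly raised.

```bash
python3 - <<'E'
from h import *
s=snap('top');s2=snap('side')
f=lambda a:(np.array(a)+.5)/5+[250,160]-.5
cl=plane(s,f([(222,460),(351,441),(477,425),(604,405)]),.057)
ey=plane(s,f([(180,143),(301,128),(423,113),(545,97)]),.056)
print(cl.round(4),ey.round(4),sep='\n')
print(np.linalg.norm(np.diff(cl,axis=0),axis=1),np.linalg.norm(ey-cl,axis=1))
A=np.r_[cl,ey][:,:2];y=np.array([105,35,-35,-105])/1e3
M=np.r_[np.c_[-.09*np.ones(4),y],np.c_[.09*np.ones(4),y]]
am=A.mean(0);mm=M.mean(0);H=(M-mm).T@(A-am);th=np.arctan2(H[0,1]-H[1,0],H[0,0]+H[1,1])
Rm=np.array([[np.cos(th),-np.sin(th)],[np.sin(th),np.cos(th)]]);t=am-Rm@mm
print('rack',t,np.degrees(th),'res',((M@Rm.T+t)-A).round(4)*1000)
np.save('rack.npy',[*t,th])
W=lambda P:np.c_[np.array(P)[:,:2]@Rm.T+t,np.array(P)[:,2]]
# overlay in side
im=cv2.resize(s2['c'],None,fx=2,fy=2)
def dr(P,col):
    for u in proj(s2,W(P)): cv2.circle(im,tuple(int(v) for v in (u+.5)*2),3,col,-1)
dr(np.c_[M,np.full(8,.06)],(0,0,255))
for th_,col in((0,(0,255,0)),(.2,(255,0,0)),(.4,(0,255,255))):
    x=.1-.16*np.cos(th_);z=.071+.16*np.sin(th_);dr([(x,y_,z) for y_ in(.142,0,-.142)],col)
cv2.imwrite('pics/side_ov.png',im[360:700,400:840])
# rame, jars
hsv=cv2.cvtColor(s['c'],cv2.COLOR_BGR2HSV)
for nm,px,z in(('ram',(266,270),.03),('shaker',(256,153),.095),('spice',(426,178),.105)): print(nm,plane(s,[px],z))
E
```

```text
[[ 0.4766 -0.0951  0.057 ]
 [ 0.4851 -0.1658  0.057 ]
 [ 0.4921 -0.235   0.057 ]
 [ 0.5014 -0.305   0.057 ]]
[[ 0.6562 -0.0776  0.056 ]
 [ 0.6631 -0.1459  0.056 ]
 [ 0.67   -0.2149  0.056 ]
 [ 0.6775 -0.284   0.056 ]]
[0.07127574 0.0695651  0.07059739] [0.18046619 0.17909474 0.17901098 0.17735415]
rack [ 0.57775616 -0.19040989] 6.289964843137754 res [[ 0.2 -0.8]
 [-0.7  0.4]
 [-0.  -0. ]
 [-1.6  0.4]
 [-0.5  1.4]
 [ 0.3  0.1]
 [ 1.  -0.5]
 [ 1.2 -0.9]]
ram [[ 0.431494   -0.01719293  0.03      ]]
shaker [[0.74875882 0.0023045  0.095     ]]
spice [[ 0.66136771 -0.45763082  0.105     ]]
```

View pics/side_ov.png

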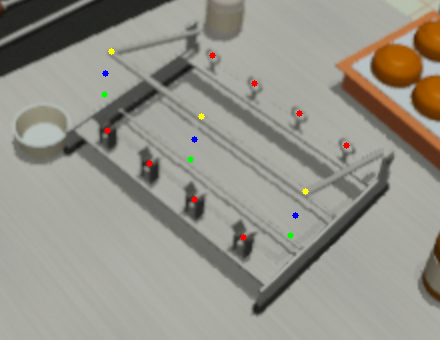

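The red dots land on the clips and eyelets, so the rack pose is good. The yellow dots match the cross bar, so the keeper starts at about 0.4 rad. Next is a short planner that prints rows, then the move to the keeper.

```bash
cat >> h.py <<'E'
rk=np.load('rack.npy')
def RW(p):  # rack -> world
    c,s=np.cos(rk[2]),np.sin(rk[2]);return np.array([rk[0]+c*p[0]-s*p[1],rk[1]+s*p[0]+c*p[1],p[2]])
def down(yaw,pitch=0): # tool z down, tool x at yaw (deg); pitch about tool y
    y=np.radians(yaw);x=np.array([np.cos(y),np.sin(y),0]);z=np.array([0,0,-1.])
    return R.from_matrix(np.c_[x,np.cross(z,x),z])*R.from_euler('y',pitch,degrees=True)
def plan(wps,start=None):
    """wps: (pos, Rot, grip, step_m or None[, nrows]) -> prints rows"""
    o=ctrl.get_obs();p=np.array(o['tool_pos']);r=R.from_rotvec(o['tool_rot'])
    if start: p,r=start
    rows=[]
    for tp,tr,g,st in wps:
        if st is None: tp,tr,n=p,r,int(tr or 1)
        else: n=max(1,int(np.ceil(max(np.linalg.norm(tp-p)/st,np.degrees((r.inv()*tr).magnitude())/7))))
        p0,r0=p,r;dv=(r0.inv()*tr).as_rotvec()
        for k in range(1,n+1):
            a=p0+(tp-p0)*k/n;b=r0*R.from_rotvec(dv*k/n)
            d=np.round(r.inv().apply(a-p)/.05,2)+0;w=np.round(np.degrees((r.inv()*b).as_rotvec())/8,2)+0
            rows.append([g,d.tolist(),w.tolist()]);p=p+r.apply(d*.05);r=r*R.from_rotvec(np.radians(w*8))
    for i in range(0,len(rows),8): print(str(rows[i:i+8]).replace('.0,',',').replace('.0]',']').replace(' ',''))
    print('end',p.round(4),len(rows))
    return p,r
E
python3 - <<'E'
from h import *
T=down(np.degrees(rk[2])+90)
b=RW((-.047,0,.25))
plan([(b,T,.5,.045)])
E
```

```text
[[0.5,[-0.59,-0.62,-0.02],[0,0,0.39]],[0.5,[-0.63,-0.58,-0.02],[0,0,0.4]],[0.5,[-0.66,-0.55,-0.02],[0,0,0.39]],[0.5,[-0.69,-0.51,-0.02],[0,0,0.39]],[0.5,[-0.71,-0.48,-0.02],[0,0,0.39]],[0.5,[-0.74,-0.43,-0.02],[0,0,0.4]],[0.5,[-0.76,-0.39,-0.02],[0,0,0.39]],[0.5,[-0.79,-0.35,-0.02],[0,0,0.39]]]
[[0.5,[-0.8,-0.31,-0.02],[0,0,0.39]],[0.5,[-0.81,-0.26,-0.02],[0,0,0.4]],[0.5,[-0.83,-0.22,-0.02],[0,0,0.39]],[0.5,[-0.84,-0.17,-0.02],[0,0,0.39]],[0.5,[-0.85,-0.13,-0.02],[0,0,0.39]],[0.5,[-0.85,-0.08,-0.02],[0,0,0.4]],[0.5,[-0.86,-0.03,-0.02],[0,0,0.39]],[0.5,[-0.86,0.02,-0.02],[0,0,0.39]]]
[[0.5,[-0.85,0.06,-0.02],[0,0,0.39]],[0.5,[-0.85,0.11,-0.02],[0,0,0.4]],[0.5,[-0.85,0.15,-0.01],[0,0,0.39]]]
end [ 0.5309 -0.1957  0.2498] 19
```

>>> {"op": "play_rows", "data": {
  "series": [
    [0.5,[-0.59,-0.62,-0.02],[0,0,0.39]],
    [0.5,[-0.63,-0.58,-0.02],[0,0,0.4]],
    [0.5,[-0.66,-0.55,-0.02],[0,0,0.39]],
    [0.5,[-0.69,-0.51,-0.02],[0,0,0.39]],
    [0.5,[-0.71,-0.48,-0.02],[0,0,0.39]],
    [0.5,[-0.74,-0.43,-0.02],[0,0,0.4]],
    [0.5,[-0.76,-0.39,-0.02],[0,0,0.39]],
    [0.5,[-0.79,-0.35,-0.02],[0,0,0.39]]
  ],
  "force": 60
}}

```text
t: 1.3
tool_pos: [0.3716, 0.2468, 0.2395]
tool_rot: [1.309, 2.855, 0.001]
contact_force: [0.6, 0.6, -0.2]
opening: 0.0427
grip_force: 0.0
```

>>> {"op": "play_rows", "data": {
  "series": [
    [0.5,[-0.8,-0.31,-0.02],[0,0,0.39]],
    [0.5,[-0.81,-0.26,-0.02],[0,0,0.4]],
    [0.5,[-0.83,-0.22,-0.02],[0,0,0.39]],
    [0.5,[-0.84,-0.17,-0.02],[0,0,0.39]],
    [0.5,[-0.85,-0.13,-0.02],[0,0,0.39]],
    [0.5,[-0.85,-0.08,-0.02],[0,0,0.4]],
    [0.5,[-0.86,-0.03,-0.02],[0,0,0.39]],
    [0.5,[-0.86,0.02,-0.02],[0,0,0.39]]
  ]
}}

```text
t: 2.3
tool_pos: [0.4879, -0.0759, 0.2475]
tool_rot: [1.899, 2.502, 0.001]
contact_force: [0.4, 1.0, -0.5]
opening: 0.043
grip_force: 0.0
```

>>> {"op": "play_rows", "data": {
  "series": [
    [0.5,[-0.85,0.06,-0.02],[0,0,0.39]],
    [0.5,[-0.85,0.11,-0.02],[0,0,0.4]],
    [0.5,[-0.85,0.15,-0.01],[0,0,0.39]],
    [0.5,[0,0,0],[0,0,0]]
  ]
}}

```text
t: 2.8
tool_pos: [0.5312, -0.1978, 0.2495]
tool_rot: [-2.1, -2.336, 0.001]
contact_force: [-1.2, -0.7, 0.5]
opening: 0.0425
grip_force: 0.0
```

```bash
python3 - <<'E'
from h import *
s=snap('wrist');print(s['o']['tool_pos'],s['o']['tool_rot'],s['o']['opening'])
im=s['c'].copy()
for th in(.2,.3,.4,.5):
    P=[RW((.1-.16*np.cos(th),y,.071+.16*np.sin(th))) for y in(-.03,.05,.1)]
    for u in proj(s,P): cv2.circle(im,tuple(int(v) for v in u),2,(0,int(500*th),255),-1)
for x in(-.09,.09):
    for y in(-.035,.035,.105):
        for u in proj(s,[RW((x,y,.06))]): cv2.circle(im,tuple(int(v) for v in u),2,(255,0,0),-1)
cv2.imwrite('pics/w1.png',im)
E
```

```text
[ 0.53120077 -0.1977864   0.24945495] [-2.10002900e+00 -2.33585195e+00  6.11664848e-04] 0.042525875692996394
```

View pics/w1.png

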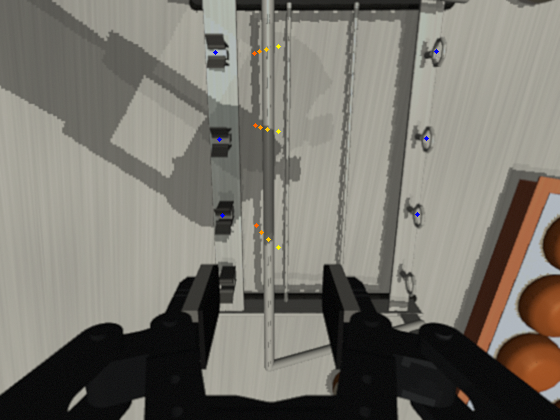

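The bar runs at column 268 and matches the θ=0.4 dots, and the clips and eyelets match the blue dots. I'll grip the bar and swing it up.

```bash
python3 - <<'E'
from h import *
T=down(np.degrees(rk[2])+90)
def b(th,up=0): return RW((.1-.16*np.cos(th),0,.071+.16*np.sin(th)-.019+up))
p,r=plan([(b(.4),T,.5,.035),(None,4,0,None)])
w=[(b(t),T,0,.06) for t in np.linspace(.4,1.62,13)[1:]]
p,r=plan(w+[(None,1,0,None)],(b(.4),T))
plan([(None,4,.5,None),(b(1.62,.09),T,.5,.04)],(p,r))
E
```

```text
[[0.5,[0,0,0.68],[0,0,0]],[0.5,[0.01,0,0.67],[0,0,-0.01]],[0.5,[0,0,0.68],[0,0,0]],[0.5,[0,0,0.67],[-0.01,-0.01,0]],[0,[0,0,0],[0,0,0]],[0,[0,0,0],[0,0,0]],[0,[0,0,0],[0,0,0]],[0,[0,0,0],[0,0,0]]]
end [ 0.5307 -0.1957  0.1144] 8
[[0,[0,0.14,-0.29],[0,0,0]],[0,[0,0.17,-0.28],[0,0,0]],[0,[0,0.2,-0.26],[0,0,0]],[0,[0,0.22,-0.23],[0,0,0]],[0,[0,0.25,-0.22],[0,0,0]],[0,[0,0.27,-0.18],[0,0,0]],[0,[0,0.28,-0.16],[0,0,0]],[0,[0,0.3,-0.13],[0,0,0]]]
[[0,[0,0.31,-0.1],[0,0,0]],[0,[0,0.32,-0.07],[0,0,0]],[0,[0,0.32,-0.03],[0,0,0]],[0,[0,0.32,0],[0,0,0]],[0,[0,0,0],[0,0,0]]]
end [ 0.6847 -0.1786  0.2118] 13
[[0.5,[0,0,0],[0,0,0]],[0.5,[0,0,0],[0,0,0]],[0.5,[0,0,0],[0,0,0]],[0.5,[0,0,0],[0,0,0]],[0.5,[0,0,-0.6],[0,0,0]],[0.5,[0,0,-0.6],[0,0,0]],[0.5,[0,0,-0.6],[0,0,0]]]
end [ 0.6847 -0.1786  0.3018] 7
```

>>> {"op": "play_rows", "data": {
  "series": [
    [0.5,[0,0,0.68],[0,0,0]],
    [0.5,[0.03,0,0.67],[0,0,-0.01]],
    [0.5,[0,0,0.68],[0,0,0]],
    [0.5,[0,0,0.67],[0,0,0]],
    [0,[0,0,0],[0,0,0]],
    [0,[0,0,0],[0,0,0]],
    [0,[0,0,0],[0,0,0]],
    [0,[0,0,0],[0,0,0]]
  ],
  "force": 45
}}

```text
t: 3.85
tool_pos: [0.5293, -0.1936, 0.1162]
tool_rot: [-2.092, -2.339, 0.004]
contact_force: [-7.6, 2.0, 2.2]
opening: 0.0064
grip_force: 43.9
```

>>> {"op": "play_rows", "data": {
  "series": [
    [0,[0,0.14,-0.29],[0,0,0]],
    [0,[0,0.17,-0.28],[0,0,0]],
    [0,[0,0.2,-0.26],[0,0,0]]
  ]
}}

```text
t: 4.22
tool_pos: [0.5541, -0.1909, 0.1584]
tool_rot: [-2.091, -2.338, 0.006]
contact_force: [-9.6, 1.7, 1.4]
opening: 0.0059
grip_force: 43.9
```

>>> {"op": "play_rows", "data": {
  "series": [
    [0,[0,0.22,-0.23],[0,0,0]],
    [0,[0,0.25,-0.22],[0,0,0]],
    [0,[0,0.27,-0.18],[0,0,0]],
    [0,[0,0.28,-0.16],[0,0,0]],
    [0,[0,0.3,-0.13],[0,0,0]]
  ]
}}

```text
t: 4.85
tool_pos: [0.6221, -0.1837, 0.2073]
tool_rot: [2.094, 2.34, -0.0]
contact_force: [-5.2, 1.5, 4.6]
opening: 0.0063
grip_force: 44.3
```

>>> {"op": "play_rows", "data": {
  "series": [
    [0,[0,0.31,-0.1],[0,0,0]],
    [0,[0,0.32,-0.07],[0,0,0]],
    [0,[0,0.32,-0.03],[0,0,0]],
    [0,[0,0.32,0],[0,0,0]],
    [0,[0,0,0],[0,0,0]]
  ]
}}

```text
t: 5.48
tool_pos: [0.6871, -0.1768, 0.2167]
tool_rot: [2.09, 2.338, 0.005]
contact_force: [0.3, 1.4, 6.1]
opening: 0.0061
grip_force: 45.7
```

```bash
python3 - <<'E'
from h import *
s=snap('side');im=cv2.resize(s['c'],None,fx=2,fy=2)
for th,col in((1.4,(0,255,0)),(1.6,(0,0,255)),(1.75,(255,0,0))):
    for u in proj(s,[RW((.1-.16*np.cos(th),y,.071+.16*np.sin(th))) for y in(.142,.1,-.1,-.142)]): cv2.circle(im,tuple(int(v) for v in u*2),3,col,-1)
cv2.imwrite('pics/side2.png',im[200:700,340:940])
E
```

```text
(no output)
```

View pics/side2.png

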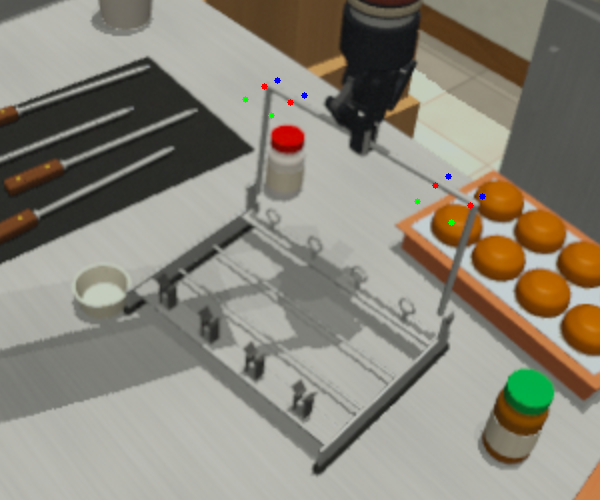

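The bar is upright: it passes through the red θ=1.6 dots at (265,86) and (470,205). Releasing it and going for the nearest skewer.

```bash
cat >> h.py <<'E'
def skewers(s=None):
    s=s or snap('top');c=s['c'];out=[]
    hsv=cv2.cvtColor(c,cv2.COLOR_BGR2HSV);g=cv2.cvtColor(c,cv2.COLOR_BGR2GRAY)
    m=((hsv[...,0]<15)&(hsv[...,1]>110)&(hsv[...,2]>50)).astype(np.uint8);m[:,:90]=0;m[:,245:]=0;m[:150]=0;m[320:]=0
    m=cv2.morphologyEx(m,cv2.MORPH_CLOSE,np.ones((3,3)))
    n,l,st,_=cv2.connectedComponentsWithStats(m)
    yy,xx=np.mgrid[150:300,112:228];px=np.c_[xx.ravel(),yy.ravel()];Q=plane(s,px,.013)[:,:2];b=g[px[:,1],px[:,0]]
    for i in range(1,n):
        if st[i,4]<150: continue
        ys,xs=np.where(l==i);P=plane(s,np.c_[xs,ys],.013)[:,:2]
        mu=P.mean(0);d=np.linalg.eigh(np.cov(P.T))[1][:,1];d=d*np.sign(d[0])
        for w in(.02,.01,.008):
            r=Q-mu;a=r@d;o=r@[-d[1],d[0]];ok=(b>70)&(a>.06)&(a<.27)&(abs(o)<w)
            if ok.sum()>10: d=Q[ok].mean(0)-mu;d=d/np.linalg.norm(d)
        yaw=np.degrees(np.arctan2(d[1],d[0]));a=(P-mu)@d
        out.append((*(mu+d*.022),yaw));print('grip',out[-1][:2],'yaw',round(yaw,2),'area',st[i,4],'ext',a.min().round(3),a.max().round(3))
    return out
E
python3 - <<'E'
from h import *
sk=skewers()
a=min(sk,key=lambda v:v[1]);T=down(a[2]+180)
p=np.array(ctrl.get_obs()['tool_pos']);r=R.from_rotvec(ctrl.get_obs()['tool_rot'])
print(a)
plan([(None,3,.5,None),(p+[0,0,.09],r,.5,.04),(np.array([a[0],a[1],.17]),T,.6,.045),(None,1,.6,None)])
E
```

```text
grip (np.float64(0.5140287254148151), np.float64(0.38184572771190994)) yaw -6.63 area 250 ext -0.042 0.042
grip (np.float64(0.502526696219085), np.float64(0.22669074621823576)) yaw -3.41 area 254 ext -0.043 0.041
grip (np.float64(0.42614351075497536), np.float64(0.29386775490014916)) yaw -4.41 area 251 ext -0.041 0.041
grip (np.float64(0.41849160395511076), np.float64(0.15805983998895615)) yaw 0.47 area 267 ext -0.04 0.042
(np.float64(0.41849160395511076), np.float64(0.15805983998895615), np.float64(0.47009333061731323))
[[0.5,[0,0,0],[0,0,0]],[0.5,[0,0,0],[0,0,0]],[0.5,[0,0,0],[0,0,0]],[0.5,[0,0,-0.6],[0,0,0]],[0.5,[0,0.01,-0.6],[0,0,0]],[0.5,[0,0,-0.6],[0,0,0]],[0.6,[0.56,-0.35,0.21],[0,0,-0.81]],[0.6,[0.59,-0.29,0.2],[0,0.01,-0.81]]]
[[0.6,[0.63,-0.22,0.21],[0.01,0,-0.81]],[0.6,[0.64,-0.15,0.21],[0,0,-0.8]],[0.6,[0.66,-0.08,0.21],[0,0.01,-0.81]],[0.6,[0.66,0,0.21],[0,0,-0.81]],[0.6,[0.65,0.08,0.2],[0,0.01,-0.81]],[0.6,[0.65,0.15,0.21],[0.01,0,-0.81]],[0.6,[0.62,0.21,0.21],[0,0,-0.81]],[0.6,[0.59,0.29,0.21],[0,0.01,-0.8]]]
[[0.6,[0.56,0.36,0.21],[0,0,-0.81]],[0.6,[0.51,0.41,0.21],[0,0,-0.81]],[0.6,[0.47,0.47,0.21],[0.01,0.01,-0.81]],[0.6,[0,0,0],[0,0,0]]]
end [0.4184 0.1582 0.1702] 20
```

>>> {"op": "play_rows", "data": {
  "series": [
    [0.5,[0,0,0],[0,0,0]],
    [0.5,[0,0,0],[0,0,0]],
    [0.5,[0,0,0],[0,0,0]],
    [0.5,[0,0,-0.6],[0,0,0]],
    [0.5,[0,0.01,-0.6],[0,0,0]],
    [0.5,[0,0,-0.6],[0,0,0]],
    [0.6,[0.56,-0.35,0.21],[0,0,-0.81]],
    [0.6,[0.59,-0.29,0.2],[0,0.01,-0.81]]
  ]
}}

```text
t: 6.58
tool_pos: [0.6438, -0.1252, 0.282]
tool_rot: [-1.813, -2.565, -0.002]
contact_force: [0.6, -0.2, -0.5]
opening: 0.0513
grip_force: 0.0
```

>>> {"op": "play_rows", "data": {
  "series": [
    [0.6,[0.63,-0.22,0.21],[0.01,0,-0.81]],
    [0.6,[0.64,-0.15,0.21],[0,0,-0.8]],
    [0.6,[0.66,-0.08,0.21],[0,0.01,-0.81]],
    [0.6,[0.66,0,0.21],[0,0,-0.81]],
    [0.6,[0.65,0.08,0.2],[0,0.01,-0.81]],
    [0.6,[0.65,0.15,0.21],[0.01,0,-0.81]],
    [0.6,[0.62,0.21,0.21],[0,0,-0.81]],
    [0.6,[0.59,0.29,0.21],[0,0.01,-0.8]]
  ]
}}

```text
t: 7.58
tool_pos: [0.4777, 0.0814, 0.1986]
tool_rot: [-0.513, -3.093, -0.002]
contact_force: [0.4, 0.8, -0.1]
opening: 0.0513
grip_force: 0.0
```

>>> {"op": "play_rows", "data": {
  "series": [
    [0.6,[0.56,0.36,0.21],[0,0,-0.81]],
    [0.6,[0.51,0.41,0.21],[0,0,-0.81]],
    [0.6,[0.47,0.47,0.21],[0.01,0.01,-0.81]],
    [0.6,[0,0,0],[0,0,0]]
  ]
}}

```text
t: 8.07
tool_pos: [0.4148, 0.1592, 0.1668]
tool_rot: [0.016, -3.132, -0.001]
contact_force: [0.2, 0.1, 0.7]
opening: 0.0514
grip_force: 0.0
```

```bash
python3 - <<'E'
from h import *
s=snap('wrist');print(s['o']['tool_pos'],s['o']['tool_rot'])
im=s['c'];a=(.4185,.1581,.47);y=np.radians(a[2])
for d in(-.065,0,.021,.255):
    for u in proj(s,[(a[0]+d*np.cos(y),a[1]+d*np.sin(y),.013)]): cv2.circle(im,tuple(int(v) for v in u),3,(0,255,0),-1)
cv2.imwrite('pics/w2.png',im)
E
```

```text
[0.41479459 0.15922652 0.166818  ] [ 1.57200952e-02 -3.13239049e+00 -9.62596313e-04]
```

View pics/w2.png

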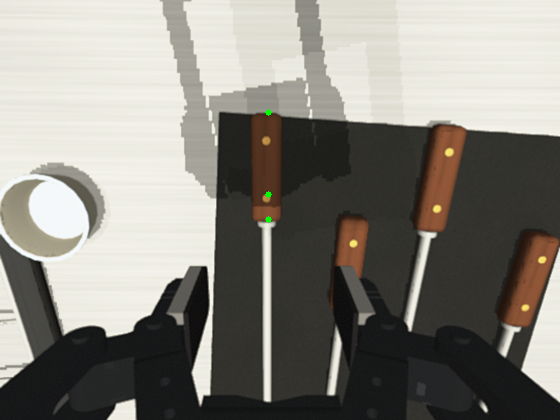

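The green dots fall on the handle's end (268,112), grip point (268,194) and collar (268,219), so the estimate is good. Grasping now.

>>> {"op": "play_rows", "data": {
  "series": [
    [0.6,[-0.07,-0.02,0.9],[0,0,0]],
    [0.6,[0,0,0.9],[0,0,0]],
    [0.6,[0,0,0.9],[0,0,0]],
    [0.6,[0,0,0.5],[0,0,0]],
    [0,[0,0,0],[0,0,0]],
    [0,[0,0,0],[0,0,0]],
    [0,[0,0,0],[0,0,0]],
    [0,[0,0,0],[0,0,0]]
  ],
  "force": 90
}}

```text
t: 9.12
tool_pos: [0.4197, 0.1576, 0.0091]
tool_rot: [0.012, -3.136, -0.002]
contact_force: [-0.0, -0.3, -2.2]
opening: 0.0216
grip_force: 89.5
```

```bash
cat >> h.py <<'E'
def pl(y,cz,ez,d,h=.008):
    """tool pose with skewer at station y passing clip at cz, eye at ez, grip d behind clip"""
    al=np.arctan2(cz-ez,.18);T=down(np.degrees(rk[2])+180,np.degrees(al))
    G=RW((-.09-d,y,cz+d*np.tan(al)));return G+T.apply([0,0,h]),T
E
python3 - <<'E'
from h import *
o=ctrl.get_obs();p=np.array(o['tool_pos']);r=R.from_rotvec(o['tool_rot']);print(p,o['opening'],o['grip_force'])
h=.013-p[2];print('h',h)
q,T=pl(-.105,.075,.060,.105,h)
up=np.array([0,0,.08])
plan([(p+[0,0,.14],r,0,.04),(q+up,T,0,.045),(None,2,0,None)])
E
```

```text
[0.41968454 0.15762423 0.00905371] 0.021597058702970656 89.47385430335999
h 0.003946293644700229
[[0,[0,0,-0.7],[0,0,0]],[0,[0.01,0,-0.7],[0,0,0]],[0,[0,0,-0.7],[0,0,0]],[0,[0,0,-0.7],[0,0,0]],[0,[0.05,-0.86,-0.02],[0,0.05,-0.07]],[0,[0.06,-0.86,-0.02],[0.01,0.05,-0.06]],[0,[0.07,-0.86,-0.02],[0,0.05,-0.07]],[0,[0.08,-0.86,-0.02],[0.01,0.05,-0.07]]]
[[0,[0.08,-0.86,-0.01],[0,0.05,-0.06]],[0,[0.09,-0.86,-0.02],[0,0.05,-0.07]],[0,[0.1,-0.85,-0.01],[0.01,0.06,-0.07]],[0,[0.11,-0.86,-0.02],[0,0.05,-0.06]],[0,[0.12,-0.85,-0.01],[0,0.05,-0.07]],[0,[0.12,-0.86,-0.01],[0.01,0.05,-0.07]],[0,[0.13,-0.85,-0.01],[0,0.05,-0.06]],[0,[0,0,0],[0,0,0]]]
[[0,[0,0,0],[0,0,0]]]
end [ 0.3953 -0.3163  0.1599] 17
```

>>> {"op": "play_rows", "data": {
  "series": [
    [0,[0,0,-0.7],[0,0,0]],
    [0,[0.01,0,-0.7],[0,0,0]],
    [0,[0,0,-0.7],[0,0,0]],
    [0,[0,0,-0.7],[0,0,0]],
    [0,[0.05,-0.86,-0.02],[0,0.05,-0.07]],
    [0,[0.06,-0.86,-0.02],[0.01,0.05,-0.06]],
    [0,[0.07,-0.86,-0.02],[0,0.05,-0.07]],
    [0,[0.08,-0.86,-0.02],[0.01,0.05,-0.07]]
  ]
}}

```text
t: 10.12
tool_pos: [0.41, -0.0161, 0.1528]
tool_rot: [0.071, -3.107, 0.003]
contact_force: [0.8, 0.2, -1.1]
opening: 0.0217
grip_force: 89.6
```

>>> {"op": "play_rows", "data": {
  "series": [
    [0,[0.08,-0.86,-0.01],[0,0.05,-0.06]],
    [0,[0.09,-0.86,-0.02],[0,0.05,-0.07]],
    [0,[0.1,-0.85,-0.01],[0.01,0.06,-0.07]],
    [0,[0.11,-0.86,-0.02],[0,0.05,-0.06]],
    [0,[0.12,-0.85,-0.01],[0,0.05,-0.07]],
    [0,[0.12,-0.86,-0.01],[0.01,0.05,-0.07]],
    [0,[0.13,-0.85,-0.01],[0,0.05,-0.06]],
    [0,[0,0,0],[0,0,0]]
  ]
}}

```text
t: 11.12
tool_pos: [0.3947, -0.3186, 0.1597]
tool_rot: [0.162, -3.053, 0.008]
contact_force: [0.2, 0.2, -1.5]
opening: 0.0215
grip_force: 89.7
```

```bash
python3 - <<'E'
from h import *
s=snap('wrist');o=s['o'];p=np.array(o['tool_pos']);r=R.from_rotvec(o['tool_rot']);print(p,o['grip_force'],o['opening'])
h=.004
# predicted skewer axis pts in image
im=s['c']
for a in(.03,.1,.18,.255):
    u=proj(s,[p+r.apply([-a,0,-h])])[0];cv2.circle(im,tuple(int(v) for v in u),2,(0,255,0),-1)
for y in(-.105,-.035,.035):
    for x in(-.09,.09):
        u=proj(s,[RW((x,y,.06))])[0];cv2.circle(im,tuple(int(v) for v in u),2,(255,0,0),-1)
cv2.imwrite('pics/w3.png',im)
q0,T=pl(-.105,.075,.06,.105,h)
plan([(q0,T,0,.02)])
E
```

```text
[ 0.39470159 -0.31859146  0.15973759] 89.71569299697876 0.021513645420114195
[[0,[-0.04,0,0.4],[0,0,0]],[0,[-0.03,0.01,0.39],[0,-0.01,-0.01]],[0,[-0.04,0,0.4],[0,0,0]],[0,[-0.03,0.01,0.4],[0,0,-0.01]]]
end [ 0.3949 -0.316   0.0796] 4
```

View pics/w3.png

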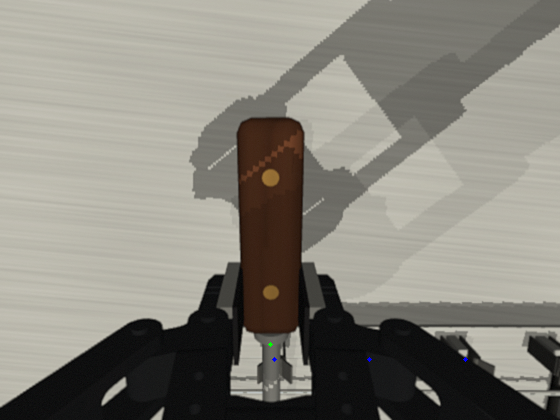

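The handle is gripped straight, running from (270,118) to (270,330), with the shank over clip 1 at (275,365). I'll lower it to the insertion line and check the tip from the side.

>>> {"op": "play_rows", "data": {
  "series": [
    [0,[-0.04,0,0.4],[0,0,0]],
    [0,[-0.03,0.03,0.39],[0,-0.01,-0.01]],
    [0,[-0.04,0.01,0.4],[0,0,0]],
    [0,[-0.03,0.01,0.4],[0,0,-0.01]],
    [0,[0,0,0],[0,0,0]]
  ]
}}

```text
t: 11.8
tool_pos: [0.3941, -0.3125, 0.077]
tool_rot: [0.172, -3.051, 0.004]
contact_force: [0.1, -0.6, -1.4]
opening: 0.0216
grip_force: 89.8
```

```bash
cat >> h.py <<'E'
def look(y,h,name):
    """side+top crops around eye & clip of station y, with predicted axis (green) and eye/clip (red)"""
    o=ctrl.get_obs();p=np.array(o['tool_pos']);r=R.from_rotvec(o['tool_rot']);t=[]
    for n in('side','top'):
        s=snap(n);f=4;im=cv2.resize(s['c'],None,fx=f,fy=f,interpolation=cv2.INTER_CUBIC)
        for P,c in[(p+r.apply([-a,0,-h]),(0,255,0)) for a in(.1,.18,.255)]+[(RW((x,y,.06)),(0,0,255)) for x in(-.09,.09)]:
            u=(proj(s,[P])[0]+.5)*f;cv2.circle(im,tuple(int(v) for v in u),2,c,-1)
        u=(proj(s,[RW((.0,y,.06))])[0]*f).astype(int);t.append(im[max(0,u[1]-250):max(0,u[1]-250)+500,max(0,u[0]-200):max(0,u[0]-200)+400])
    cv2.imwrite('pics/'+name+'.png',np.hstack(t))
E
python3 - <<'E'
from h import *
o=ctrl.get_obs();p=np.array(o['tool_pos']);print(p,o['tool_rot'],o['contact_force'])
h=.004;look(-.105,h,'l1')
q,T=pl(-.105,.075,.06,.045,h)
plan([(q,T,0,.02),(None,1,0,None)])
E
```

```text
[ 0.39410213 -0.31250255  0.07703573] [ 0.17235821 -3.05099883  0.00427089] [ 0.0856291  -0.55365766 -1.44677486]
[[0,[-0.3,-0.02,0],[0,0,0.01]],[0,[-0.3,-0.01,-0.01],[0,-0.01,0]],[0,[-0.3,-0.02,0],[0.01,0,0.01]],[0,[-0.31,-0.02,-0.01],[0,0,0.01]],[0,[0,0,0],[0,0,0]]]
end [ 0.455  -0.3097  0.0748] 5
```

View pics/l1.png

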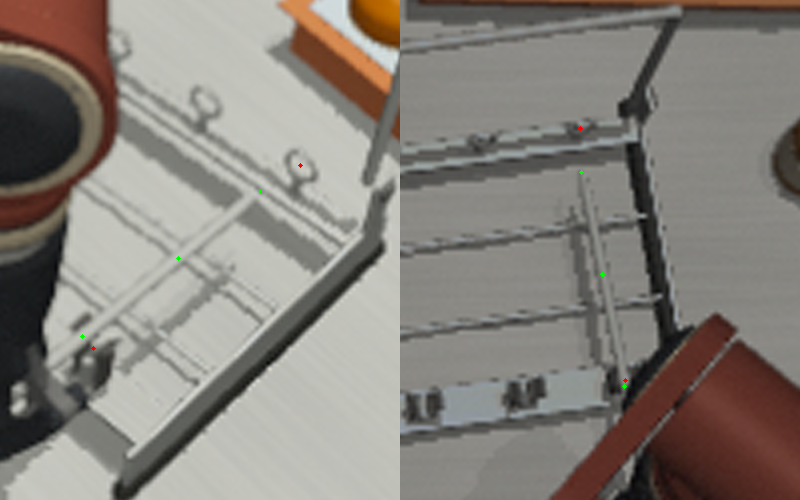

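The predicted axis (green) lies on the shank and the red eyelet dots sit on the rings, so the model agrees with what I see. The tool had not fully settled, so I'll re-read before pushing in.

```bash
python3 - <<'E'
from h import *
o=ctrl.get_obs();p=np.array(o['tool_pos']);print(p)
h=.004
q0,T=pl(-.105,.075,.06,.105,h);print(q0)
q,T=pl(-.105,.075,.06,.045,h)
plan([(q0,T,0,.02),(None,1,0,None),(q,T,0,.012),(None,1,0,None)])
E
```

```text
[ 0.39462787 -0.31299013  0.07892918]
[ 0.39510367 -0.31617845  0.07976382]
[[0,[0,-0.06,-0.02],[0.01,-0.01,0.03]],[0,[0,0,0],[0,0,0]],[0,[-0.2,0,0],[0,0,0]],[0,[-0.2,0,0],[0,0,0]],[0,[-0.2,0,0],[0,0,0]],[0,[-0.2,0,0],[0,0,0]],[0,[-0.2,0,0],[0,0,0]],[0,[-0.2,0,0],[0,0,0]]]
[[0,[0,0,0],[0,0,0]]]
end [ 0.4545 -0.3094  0.0749] 9
```

>>> {"op": "play_rows", "data": {
  "series": [
    [0,[0,-0.06,-0.02],[0.01,-0.01,0.03]],
    [0,[0,0,0],[0,0,0]],
    [0,[-0.2,0,0],[0,0,0]],
    [0,[-0.2,0,0],[0,0,0]],
    [0,[-0.2,0,0],[0,0,0]]
  ]
}}

```text
t: 12.52
tool_pos: [0.4259, -0.3134, 0.0778]
tool_rot: [0.166, -3.055, 0.009]
contact_force: [-0.3, -0.2, -1.7]
opening: 0.0217
grip_force: 89.7
```

>>> {"op": "play_rows", "data": {
  "series": [
    [0,[-0.2,0,0],[0,0,0]],
    [0,[-0.2,0,0],[0,0,0]],
    [0,[-0.2,0,0],[0,0,0]],
    [0,[0,0,0],[0,0,0]],
    [0,[0,0,0],[0,0,0]]
  ]
}}

```text
t: 13.15
tool_pos: [0.4546, -0.3103, 0.0753]
tool_rot: [0.165, -3.054, 0.009]
contact_force: [-0.5, 1.0, -1.9]
opening: 0.0215
grip_force: 89.7
```

```bash
python3 - <<'E'
from h import *
o=ctrl.get_obs();p=np.array(o['tool_pos']);print(p,o['contact_force'])
h=.004
look(-.105,h,'l2')
q0,T0=pl(-.105,.075,.06,.045,h);q1,T1=pl(-.105,.068,.06,.045,h);q,T=pl(-.105,.058,.0595,.045,h);print(q0,q)
plan([(q1,T1,0,.004),(q,T,0,.0025),(None,2,0,None)])
E
```

```text
[ 0.45461344 -0.31027015  0.07529207] [-0.50771684  1.00484631 -1.93015239]
[ 0.45474248 -0.30960483  0.07476382] [ 0.4551058  -0.30956479  0.05362514]
[[0,[-0.01,0,0.06],[0,-0.09,0]],[0,[-0.01,0.01,0.06],[-0.01,-0.09,-0.01]],[0,[0,0,0.07],[0,-0.09,0]],[0,[0,0,0.05],[0,-0.08,0]],[0,[-0.01,0,0.05],[0,-0.07,0]],[0,[0,0,0.05],[0,-0.08,0]],[0,[0,0,0.04],[0,-0.08,0]],[0,[0,0,0.05],[0,-0.07,0]]]
[[0,[0,0,0],[0,0,0]],[0,[0,0,0],[0,0,0]]]
end [ 0.455  -0.3098  0.0538] 10
```

View pics/l2.png

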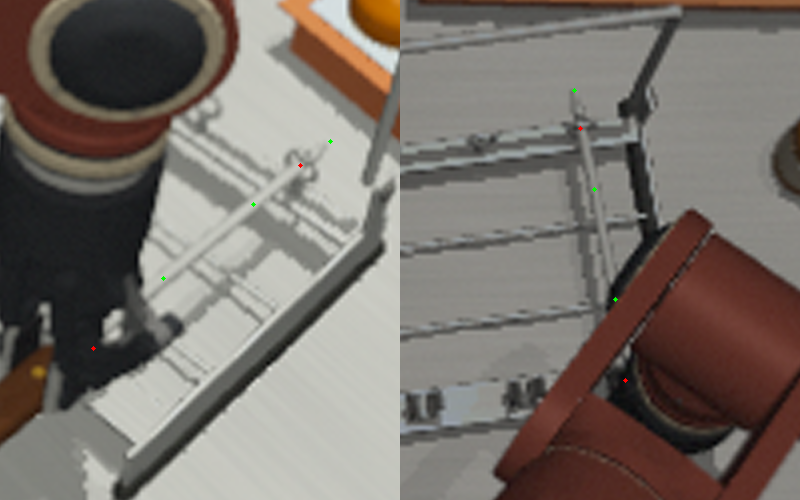

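The tip is through eyelet 1, with the tip at (330,141) and the ring at (300,165). Pressing down now.

>>> {"op": "play_rows", "data": {
  "series": [
    [0,[-0.01,0.01,0.06],[0,-0.09,0]],
    [0,[-0.01,0.01,0.06],[0,-0.09,0]],
    [0,[0,0,0.07],[0,-0.09,0]],
    [0,[0,0,0.05],[0,-0.08,0]],
    [0,[-0.01,0,0.05],[0,-0.07,0]],
    [0,[0,0,0.05],[0,-0.08,0]]
  ],
  "force": 120
}}

```text
t: 14.0
tool_pos: [0.4548, -0.3089, 0.0575]
tool_rot: [0.169, -3.124, 0.002]
contact_force: [-0.6, -0.8, -1.6]
opening: 0.0208
grip_force: 122.1
```

>>> {"op": "play_rows", "data": {
  "series": [
    [0,[0,0,0.04],[0,-0.08,0]],
    [0,[0,0,0.05],[0,-0.07,0]],
    [0,[0,0,0],[0,0,0]],
    [0,[0,0,0],[0,0,0]]
  ]
}}

```text
t: 14.5
tool_pos: [0.4549, -0.3092, 0.0547]
tool_rot: [-0.17, 3.129, -0.0]
contact_force: [-5.2, 3.2, 7.7]
opening: 0.0206
grip_force: 123.5
```

>>> {"op": "play_rows", "data": {
  "series": [
    [0,[0,0,0.06],[0,0,0]],
    [0,[0,0,0],[0,0,0]]
  ]
}}

```text
t: 14.75
tool_pos: [0.4551, -0.3094, 0.0543]
tool_rot: [-0.171, 3.131, 0.001]
contact_force: [-11.7, 7.5, 22.2]
opening: 0.0207
grip_force: 125.4
```

```bash
python3 - <<'E'
from h import *
o=ctrl.get_obs();print(o['tool_pos'],o['contact_force'])
E
```

```text
[ 0.4550571  -0.3093515   0.05430562] [-11.7482684    7.47706728  22.19244835]
```

It resists 22 N with the axis at about 58 mm, so it is seated. Releasing and heading for the next skewer.

>>> {"op": "play_rows", "data": {
  "series": [
    [0,[0,0,-0.08],[0,0,0]],
    [0.5,[0,0,0],[0,0,0]],
    [0.5,[0,0,0],[0,0,0]],
    [0.5,[0,0,0],[0,0,0]],
    [0.5,[0,0,-0.5],[0,0,0]],
    [0.5,[0,0,-0.8],[0,0,0]],
    [0.5,[0,0,-0.8],[0,0,0]],
    [0.5,[0,0,-0.3],[0,0,0]]
  ],
  "force": 90
}}

```text
t: 15.75
tool_pos: [0.4553, -0.3102, 0.1776]
tool_rot: [-0.169, 3.125, -0.007]
contact_force: [0.2, -0.4, 0.2]
opening: 0.0426
grip_force: 0.0
```

```bash
cat >> h.py <<'E'
def goto(a,h0=.15,g=.6):
    T=down(a[2]+180);plan([(np.array([a[0],a[1],h0]),T,g,.045),(None,2,g,None)])
E
python3 - <<'E'
from h import *
sk=skewers()
a=min(sk,key=lambda v:v[1]);print(a);goto(a)
E
```

```text
grip (np.float64(0.513782503750177), np.float64(0.38171782823729117)) yaw -6.56 area 242 ext -0.042 0.042
grip (np.float64(0.5022555648196585), np.float64(0.22675222040092086)) yaw -3.45 area 249 ext -0.04 0.042
grip (np.float64(0.42610248387112054), np.float64(0.2938802296393817)) yaw -4.38 area 249 ext -0.041 0.041
(np.float64(0.5022555648196585), np.float64(0.22675222040092086), np.float64(-3.4506871251074878))
[[0.6,[-0.17,0.88,0.04],[0,0.01,0.1]],[0.6,[-0.17,0.89,0.05],[-0.01,0,0.1]],[0.6,[-0.14,0.88,0.04],[0,0.01,0.1]],[0.6,[-0.14,0.89,0.05],[0,0.01,0.1]],[0.6,[-0.13,0.89,0.04],[0,0.01,0.1]],[0.6,[-0.11,0.89,0.05],[-0.01,0,0.1]],[0.6,[-0.1,0.9,0.05],[0,0.01,0.1]],[0.6,[-0.08,0.89,0.04],[0,0.01,0.1]]]
[[0.6,[-0.08,0.9,0.05],[0,0.01,0.11]],[0.6,[-0.06,0.89,0.04],[-0.01,0,0.1]],[0.6,[-0.05,0.9,0.05],[0,0.01,0.1]],[0.6,[-0.03,0.9,0.05],[0,0.01,0.1]],[0.6,[0,0,0],[0,0,0]],[0.6,[0,0,0],[0,0,0]]]
end [0.502  0.2269 0.1499] 14
```

>>> {"op": "play_rows", "data": {
  "series": [
    [0.5,[-0.17,0.88,0.04],[0,0.01,0.1]],
    [0.5,[-0.17,0.89,0.05],[-0.01,0,0.1]],
    [0.5,[-0.14,0.88,0.04],[0,0.01,0.1]],
    [0.5,[-0.14,0.89,0.05],[0,0.01,0.1]],
    [0.5,[-0.13,0.89,0.04],[0,0.01,0.1]],
    [0.5,[-0.11,0.89,0.05],[-0.01,0,0.1]],
    [0.5,[-0.1,0.9,0.05],[0,0.01,0.1]],
    [0.5,[-0.08,0.89,0.04],[0,0.01,0.1]]
  ]
}}

```text
t: 16.8
tool_pos: [0.4839, 0.0505, 0.1549]
tool_rot: [-0.006, -3.138, -0.003]
contact_force: [0.3, -0.2, 0.1]
opening: 0.0427
grip_force: 0.0
```

>>> {"op": "play_rows", "data": {
  "series": [
    [0.5,[-0.08,0.9,0.05],[0,0.01,0.11]],
    [0.5,[-0.06,0.89,0.04],[-0.01,0,0.1]],
    [0.5,[-0.05,0.9,0.05],[0,0.01,0.1]],
    [0.5,[-0.03,0.9,0.05],[0,0.01,0.1]],
    [0.5,[0,0,0],[0,0,0]],
    [0.5,[0,0,0],[0,0,0]]
  ]
}}

```text
t: 17.55
tool_pos: [0.4997, 0.2276, 0.1463]
tool_rot: [-0.094, -3.133, -0.003]
contact_force: [0.1, 0.8, 0.5]
opening: 0.0425
grip_force: 0.0
```

```bash
python3 - <<'E'
from h import *
# wrist check of handle: colour mask, pca on plane; also station 1 check image
s=snap('wrist');hsv=cv2.cvtColor(s['c'],cv2.COLOR_BGR2HSV)
a=(.50226,.22675,-3.45);y=np.radians(a[2])
u=proj(s,[(a[0]+d*np.cos(y),a[1]+d*np.sin(y),.013) for d in(-.065,0,.021,.09)])
im=s['c']
for v in u: cv2.circle(im,tuple(int(k) for k in v),3,(0,255,0),-1)
t=snap('side');u=(proj(t,[RW((0,-.105,.06))])[0]).astype(int)
b=cv2.resize(t['c'][u[1]-70:u[1]+70,u[0]-65:u[0]+65],None,fx=3,fy=3,interpolation=cv2.INTER_CUBIC)
cv2.imwrite('pics/w4.png',np.hstack([cv2.resize(im[60:],(400,420))[:420],b[:420]]))
T=down(a[2]+180)
plan([(np.array([a[0],a[1],.04]),T,.5,.035),(np.array([a[0],a[1],.007]),T,.5,.025),(None,5,0,None)])
E
```

```text
[[0.5,[-0.01,0,0.54],[0,-0.01,0]],[0.5,[-0.02,0,0.53],[0.01,-0.01,-0.01]],[0.5,[-0.01,-0.01,0.54],[0,-0.01,0]],[0.5,[-0.01,0,0.53],[0.01,-0.01,0]],[0.5,[0,0,0.33],[0,0,0]],[0.5,[0,0,0.33],[0,0,0]],[0,[0,0,0],[0,0,0]],[0,[0,0,0],[0,0,0]]]
[[0,[0,0,0],[0,0,0]],[0,[0,0,0],[0,0,0]],[0,[0,0,0],[0,0,0]]]
end [0.5024 0.2266 0.0072] 11
```

View pics/w4.png

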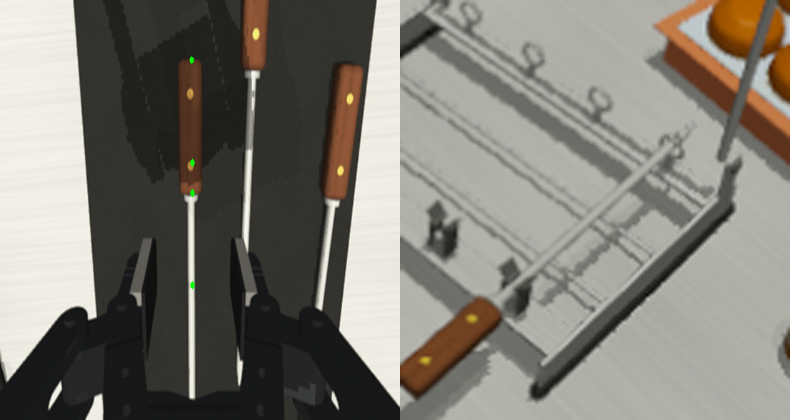

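Skewer 1 sits in its clip at (515,290) with the tip through the ring at (672,147). The second handle matches its dots. Grasping it and carrying it to station 2.

>>> {"op": "play_rows", "data": {
  "series": [
    [0.5,[-0.01,0,0.54],[0,-0.01,0]],
    [0.5,[-0.02,0,0.53],[0,-0.01,-0.01]],
    [0.5,[-0.01,-0.01,0.54],[0,0,0]],
    [0.5,[-0.01,0,0.53],[0,0,0]],
    [0.5,[0,0,0.33],[0,0,0]],
    [0.5,[0,0,0.33],[0,0,0]],
    [0,[0,0,0],[0,0,0]],
    [0,[0,0,0],[0,0,0]]
  ]
}}

```text
t: 18.65
tool_pos: [0.5032, 0.228, 0.0086]
tool_rot: [-0.093, -3.139, -0.005]
contact_force: [0.2, -0.2, -2.2]
opening: 0.0217
grip_force: 89.4
```

>>> {"op": "play_rows", "data": {
  "series": [
    [0,[0,0,0],[0,0,0]],
    [0,[0,0,0],[0,0,0]],
    [0,[0,0,0],[0,0,0]]
  ]
}}

```text
t: 19.02
tool_pos: [0.5029, 0.228, 0.0083]
tool_rot: [-0.093, -3.139, -0.005]
contact_force: [0.5, 0.7, -2.3]
opening: 0.0214
grip_force: 89.4
```

```bash
cat >> h.py <<'E'
def carry(y):
    o=ctrl.get_obs();p=np.array(o['tool_pos']);r=R.from_rotvec(o['tool_rot']);h=.013-p[2];print(p,'h',h,o['opening'],o['contact_force'])
    open('hh','w').write(str(h))
    q,T=pl(y,.075,.060,.105,h)
    plan([(p+[0,0,.15],r,0,.04),(q+[0,0,.08],T,0,.045),(q+[0,0,.01],T,0,.025),(None,3,0,None)])
E
python3 -c "
from h import *
carry(-.035)"
```

```text
[0.50289289 0.22804514 0.0083311 ] h 0.004668899583646033 0.021436566292735392 [ 0.46715259  0.66798982 -2.32008563]
[[0,[0,0,-0.75],[0,0,0]],[0,[0,0,-0.75],[0,0,0]],[0,[0,0.01,-0.75],[0,0,0]],[0,[0,0,-0.75],[0,0,0]],[0,[0.16,-0.87,0],[0.01,0.05,-0.11]],[0,[0.17,-0.88,-0.01],[0,0.06,-0.11]],[0,[0.19,-0.86,0],[0.01,0.05,-0.11]],[0,[0.2,-0.87,0.01],[0.01,0.05,-0.11]]]
[[0,[0.21,-0.86,0],[0,0.06,-0.11]],[0,[0.22,-0.86,0.01],[0.01,0.05,-0.11]],[0,[0.24,-0.86,0.01],[0.01,0.05,-0.11]],[0,[0.25,-0.85,0.01],[0,0.06,-0.11]],[0,[0.27,-0.85,0.02],[0.01,0.05,-0.11]],[0,[0.28,-0.84,0.01],[0.01,0.05,-0.11]],[0,[0.29,-0.84,0.02],[0,0.06,-0.11]],[0,[-0.04,0,0.47],[0,0,0]]]
[[0,[-0.04,0,0.46],[0,0,0]],[0,[-0.04,0,0.47],[0,0,0]],[0,[0,0,0],[0,0,0]],[0,[0,0,0],[0,0,0]],[0,[0,0,0],[0,0,0]]]
end [ 0.3873 -0.2466  0.0891] 21
```

>>> {"op": "play_rows", "data": {
  "series": [
    [0,[0,0,-0.75],[0,0,0]],
    [0,[0,0,-0.75],[0,0,0]],
    [0,[0,0.01,-0.75],[0,0,0]],
    [0,[0,0,-0.75],[0,0,0]],
    [0,[0.16,-0.87,0],[0.01,0.05,-0.11]],
    [0,[0.17,-0.88,-0.01],[0,0.06,-0.11]],
    [0,[0.19,-0.86,0],[0.01,0.05,-0.11]],
    [0,[0.2,-0.87,0.01],[0.01,0.05,-0.11]]
  ]
}}

```text
t: 20.02
tool_pos: [0.4602, 0.0542, 0.1584]
tool_rot: [0.005, -3.111, 0.0]
contact_force: [0.6, 0.7, -1.9]
opening: 0.022
grip_force: 89.5
```

>>> {"op": "play_rows", "data": {
  "series": [
    [0,[0.21,-0.86,0],[0,0.06,-0.11]],
    [0,[0.22,-0.86,0.01],[0.01,0.05,-0.11]],
    [0,[0.24,-0.86,0.01],[0.01,0.05,-0.11]],
    [0,[0.25,-0.85,0.01],[0,0.06,-0.11]],
    [0,[0.27,-0.85,0.02],[0.01,0.05,-0.11]],
    [0,[0.28,-0.84,0.01],[0.01,0.05,-0.11]],
    [0,[0.29,-0.84,0.02],[0,0.06,-0.11]],
    [0,[-0.04,0,0.47],[0,0,0]]
  ]
}}

```text
t: 21.02
tool_pos: [0.3879, -0.2503, 0.1378]
tool_rot: [0.162, -3.057, 0.013]
contact_force: [0.5, 1.3, -1.5]
opening: 0.0218
grip_force: 92.9
```

>>> {"op": "play_rows", "data": {
  "series": [
    [0,[-0.04,0,0.46],[0,0,0]],
    [0,[-0.04,0,0.47],[0,0,0]],
    [0,[0,0,0],[0,0,0]],
    [0,[0,0,0],[0,0,0]],
    [0,[0,0,0],[0,0,0]]
  ]
}}

```text
t: 21.65
tool_pos: [0.388, -0.2472, 0.0904]
tool_rot: [0.168, -3.055, 0.009]
contact_force: [-0.4, -0.0, -1.4]
opening: 0.0212
grip_force: 92.9
```

```bash
cat >> h.py <<'E'
def insert(y):
    h=float(open('hh').read());o=ctrl.get_obs();print(o['tool_pos'],o['contact_force'])
    q0,T=pl(y,.075,.06,.105,h);q1,_=pl(y,.075,.06,.095,h);q,_=pl(y,.075,.06,.045,h)
    print('at',q0);plan([(q0,T,0,.02),(None,2,0,None),(q1,T,0,.012),(q,T,0,.02),(None,2,0,None)])
def press(y):
    h=float(open('hh').read());o=ctrl.get_obs();print(o['tool_pos'],o['contact_force'])
    q1,T1=pl(y,.069,.06,.045,h);q,T=pl(y,.057,.06,.045,h);print('goal',q)
    plan([(q1,T1,0,.004),(q,T,0,.0022),(None,2,0,None)])
E
python3 -c "
from h import *
insert(-.035)"
```

```text
[ 0.38804938 -0.24724085  0.09041565] [-0.356737   -0.03985111 -1.40080068]
at [ 0.38737924 -0.24660592  0.07909723]
[[0,[-0.01,0.01,0.23],[-0.01,0.01,0]],[0,[0,0,0],[0,0,0]],[0,[0,0,0],[0,0,0]],[0,[-0.2,0,0],[0,0,0]],[0,[-0.33,0,0],[0,0,0]],[0,[-0.34,0,0],[0,0,0]],[0,[-0.33,0,0],[0,0,0]],[0,[0,0,0],[0,0,0]]]
[[0,[0,0,0],[0,0,0]]]
end [ 0.447  -0.2403  0.0739] 9
```

>>> {"op": "play_rows", "data": {
  "series": [
    [0,[-0.01,0.01,0.23],[-0.01,0.01,0]],
    [0,[0,0,0],[0,0,0]],
    [0,[0,0,0],[0,0,0]],
    [0,[-0.2,0,0],[0,0,0]],
    [0,[-0.33,0,0],[0,0,0]],
    [0,[-0.34,0,0],[0,0,0]],
    [0,[-0.33,0,0],[0,0,0]],
    [0,[0,0,0],[0,0,0]]
  ]
}}

```text
t: 22.65
tool_pos: [0.4474, -0.2392, 0.0721]
tool_rot: [0.17, -3.051, 0.004]
contact_force: [-0.0, 0.5, -2.7]
opening: 0.0216
grip_force: 93.9
```

>>> {"op": "play_rows", "data": {
  "series": [
    [0,[0,0,0],[0,0,0]]
  ],
  "force": 120
}}

```text
t: 22.78
tool_pos: [0.4462, -0.2393, 0.0721]
tool_rot: [0.169, -3.051, 0.003]
contact_force: [0.6, 2.3, -1.6]
opening: 0.0206
grip_force: 118.7
```

```bash
python3 -c "
from h import *
press(-.035);look(-.035,float(open('hh').read()),'l3')"
```

```text
[ 0.44616999 -0.23928275  0.07208202] [ 0.58116084  2.32731098 -1.61250675]
goal [ 0.44748078 -0.2399813   0.05158175]
[[0,[-0.01,-0.01,0.05],[0.01,-0.13,0]],[0,[-0.02,-0.01,0.06],[0.01,-0.13,0.01]],[0,[0,0,0.04],[0,-0.07,0]],[0,[0,0,0.05],[0,-0.07,0]],[0,[-0.01,0,0.04],[0,-0.06,0]],[0,[0,0,0.04],[0,-0.07,0]],[0,[0,0,0.04],[0,-0.07,0]],[0,[0,0,0.05],[0,-0.07,0]]]
[[0,[0,0,0.04],[0,-0.06,0]],[0,[0,0,0],[0,0,0]],[0,[0,0,0],[0,0,0]]]
end [ 0.4475 -0.2401  0.0515] 11
```

View pics/l3.png

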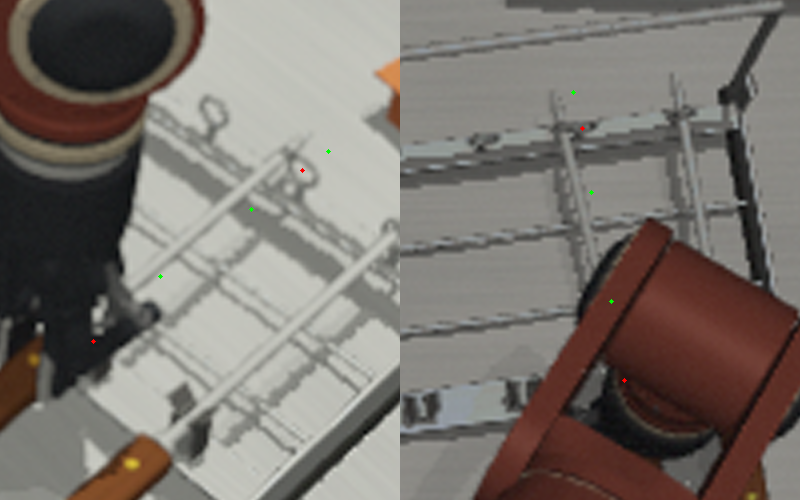

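This one went wrong: the shank is yawed about 3° in the hand, so the tip at (553,95) in the top half passed left of ring 2 at (582,128). I'll back out, lift, and measure how it sits in the hand over the dark mat.

>>> {"op": "play_rows", "data": {
  "series": [
    [0,[0.3,0,0],[0,0,0]],
    [0,[0.4,0,0],[0,0,0]],
    [0,[0.5,0,0],[0,0,0]],
    [0,[0.4,0,0],[0,0,0]],
    [0,[0,0,-0.8],[0,0,0]],
    [0,[0,0,-0.8],[0,0,0]]
  ]
}}

```text
t: 23.62
tool_pos: [0.3718, -0.2478, 0.1592]
tool_rot: [0.164, -3.05, 0.004]
contact_force: [1.0, -1.5, -2.3]
opening: 0.0212
grip_force: 117.5
```

```bash
cat >> h.py <<'E'
def inhand(h):
    """fit shank of held skewer over dark mat in top and side views: offsets (tool y, tool z) at distances a"""
    o=ctrl.get_obs();p=np.array(o['tool_pos']);r=R.from_rotvec(o['tool_rot']);ax=np.linspace(.05,.24,39);res={}
    off=np.linspace(-.03,.03,121);A=[];B=[]
    for n in('top','side'):
        s=snap(n);g=cv2.cvtColor(s['c'],cv2.COLOR_BGR2GRAY).astype(np.float32)
        cen=-s['E'][:3,:3].T@s['E'][:3,3];rows=[]
        for a in ax:
            P0=p+r.apply([-a,0,-h]);u=r.apply([-1,0,0]);v=P0-cen;v/=np.linalg.norm(v)
            w=np.cross(u,v);w/=np.linalg.norm(w)       # visible lateral direction
            px=proj(s,P0+off[:,None]*w).astype(np.float32)
            f=cv2.remap(g,px[:,:1],px[:,1:],cv2.INTER_LINEAR).ravel();f=cv2.GaussianBlur(f.reshape(-1,1),(1,9),0).ravel()
            k=f.argmax()
            rows.append((a,off[k],f[k]-np.median(f)))
            wt=r.inv().apply(w)
            A.append((n,a,off[k],f[k]-np.median(f),wt[1],wt[2]))
        q=np.array(rows);print(n,' '.join(f'{a*1e3:.0f}:{x*1e3:.1f}({c:.0f})' for a,x,c in q[::4]))
    # solve y=y0+ky*a, z=z0+kz*a robustly
    A=[t for t in A if t[3]>25];M=np.array([[t[4],t[4]*t[1],t[5],t[5]*t[1]] for t in A]);b=np.array([t[2] for t in A]);w=np.ones(len(b))
    for _ in range(15):
        x=np.linalg.lstsq(M*w[:,None],b*w,rcond=None)[0];w=1/(1+(np.abs(M@x-b)/.001)**2)
    print('n',len(b),'y0,ky,z0,kz: %.4f %.2fdeg %.4f %.2fdeg'%(x[0],np.degrees(x[1]),x[2],np.degrees(x[3])),'med res',np.median(abs(M@x-b)));return x
E
python3 - <<'E'
from h import *
o=ctrl.get_obs();print(o['tool_pos'],o['contact_force'])
sk=skewers();T=down(180)
plan([(np.array([.43,.185,.15]),T,0,.045),(None,3,0,None)])
E
```

```text
[ 0.37180691 -0.24777835  0.15919924] [ 1.04180123 -1.51184588 -2.25721924]
grip (np.float64(0.513752402864982), np.float64(0.3817221708313242)) yaw -6.56 area 244 ext -0.042 0.042
grip (np.float64(0.42604684882005617), np.float64(0.29385282021109926)) yaw -4.34 area 246 ext -0.041 0.041
[[0,[-0.2,0.85,0.01],[-0.01,-0.06,0.08]],[0,[-0.2,0.86,0.01],[0,-0.05,0.07]],[0,[-0.19,0.86,0.02],[-0.01,-0.06,0.08]],[0,[-0.17,0.86,0.02],[-0.01,-0.06,0.08]],[0,[-0.17,0.86,0.02],[-0.01,-0.05,0.08]],[0,[-0.16,0.86,0.02],[0,-0.06,0.07]],[0,[-0.15,0.87,0.03],[-0.01,-0.06,0.08]],[0,[-0.13,0.86,0.02],[-0.01,-0.05,0.08]]]
[[0,[-0.13,0.87,0.03],[0,-0.06,0.07]],[0,[-0.12,0.87,0.03],[-0.01,-0.06,0.08]],[0,[0,0,0],[0,0,0]],[0,[0,0,0],[0,0,0]],[0,[0,0,0],[0,0,0]]]
end [0.4298 0.185  0.15  ] 13
```

>>> {"op": "play_rows", "data": {
  "series": [
    [0,[-0.2,0.85,0.01],[-0.01,-0.06,0.08]],
    [0,[-0.2,0.86,0.01],[0,-0.05,0.07]],
    [0,[-0.19,0.86,0.02],[-0.01,-0.06,0.08]],
    [0,[-0.17,0.86,0.02],[-0.01,-0.06,0.08]],
    [0,[-0.17,0.86,0.02],[-0.01,-0.05,0.08]],
    [0,[-0.16,0.86,0.02],[0,-0.06,0.07]],
    [0,[-0.15,0.87,0.03],[-0.01,-0.06,0.08]],
    [0,[-0.13,0.86,0.02],[-0.01,-0.05,0.08]]
  ]
}}

```text
t: 24.68
tool_pos: [0.4162, 0.1009, 0.1479]
tool_rot: [0.033, -3.119, -0.007]
contact_force: [-0.0, -0.5, -2.2]
opening: 0.021
grip_force: 117.7
```

>>> {"op": "play_rows", "data": {
  "series": [
    [0,[-0.13,0.87,0.03],[0,-0.06,0.07]],
    [0,[-0.12,0.87,0.03],[-0.01,-0.06,0.08]],
    [0,[0,0,0.6],[0,0,0]],
    [0,[0,0,0.6],[0,0,0]],
    [0,[0,0,0.6],[0,0,0]],
    [0,[0,0,0],[0,0,0]],
    [0,[0,0,0],[0,0,0]],
    [0,[0,0,0],[0,0,0]]
  ]
}}

```text
t: 25.68
tool_pos: [0.4284, 0.1883, 0.0574]
tool_rot: [0.002, -3.139, -0.012]
contact_force: [-0.6, 1.1, -0.2]
opening: 0.021
grip_force: 117.6
```

```bash
sed -i 's/off=np.linspace(-.03,.03,121)/off=np.linspace(-.02,.02,81)/' h.py; python3 - <<'E'
from h import *
o=ctrl.get_obs();print(o['tool_pos'],o['tool_rot'])
inhand(.0047)
save(snap('top'),'t5')
E
```

```text
[0.4284335  0.18827509 0.05737294] [ 2.42807614e-03 -3.13866737e+00 -1.16644343e-02]
top 50:-8.0(23) 70:-3.0(34) 90:0.5(12) 110:7.5(91) 130:8.0(92) 150:10.0(94) 170:11.0(93) 190:11.5(95) 210:13.5(95) 230:14.5(91)
side 50:4.0(113) 70:5.0(118) 90:6.0(113) 110:7.5(113) 130:8.5(112) 150:10.0(127) 170:10.5(124) 190:12.0(121) 210:12.5(116) 230:14.0(124)
n 69 y0,ky,z0,kz: 0.0010 3.09deg -0.0010 -1.38deg med res 0.00017711517670563476
```

The in-hand fit is clear: 3.1° yaw and 1.4° pitch, with 0.2 mm residual. I'll compensate for that in the tool pose and go back to station 2.

```bash
cat >> h.py <<'E'
def setih(h):
    x=inhand(h);np.save('ih.npy',[x[0],-h+x[2],x[1],x[3]])
def pl(y,cz,ez,d,h=None):
    y0,z0,ky,kz=np.load('ih.npy');al=np.arctan2(cz-ez,.18);T=down(np.degrees(rk[2])+180,np.degrees(al))
    T=T*R.from_euler('z',np.arctan(ky))*R.from_euler('y',-np.arctan(kz))
    ut=T.apply(np.array([-1,ky,kz])/np.sqrt(1+ky*ky+kz*kz));c,s=np.cos(rk[2]),np.sin(rk[2])
    e=ut-np.array([c*np.cos(al),s*np.cos(al),-np.sin(al)]);assert abs(e).max()<3e-3,e
    return RW((-.09-d,y,cz+d*np.tan(al)))-T.apply([0,y0,z0]),T
def carry(y):
    o=ctrl.get_obs();p=np.array(o['tool_pos']);r=R.from_rotvec(o['tool_rot'])
    q,T=pl(y,.075,.060,.105)
    plan([(p+[0,0,.1],r,0,.04),(q+[0,0,.08],T,0,.045),(q+[0,0,.01],T,0,.025),(None,3,0,None)])
def err(y,cz,ez):
    """where the held axis passes clip and eye now (rack frame, mm)"""
    o=ctrl.get_obs();p=np.array(o['tool_pos']);r=R.from_rotvec(o['tool_rot']);y0,z0,ky,kz=np.load('ih.npy')
    a=p+r.apply([0,y0,z0]);u=r.apply([-1,ky,kz]);c,s=np.cos(rk[2]),np.sin(rk[2]);Ri=np.array([[c,s,0],[-s,c,0],[0,0,1]])
    a=Ri@(a-[rk[0],rk[1],0]);u=Ri@u
    for n,x,z in(('clip',-.09,cz),('eye',.09,ez)):
        t=(x-a[0])/u[0];q=a+t*u;print(n,'dy %.1f dz %.1f'%((q[1]-y)*1e3,(q[2]-z)*1e3))
    print('grip d %.1f'%((-.09-a[0])*1e3),o['contact_force'])
E
sed -i "s/h=float(open('hh').read());o=/o=/; s/,h);/);/g; s/,h)$/)/" h.py
python3 - <<'E'
from h import *
setih(.0047);carry(-.035);o=ctrl.get_obs()
E
```

```text
top 50:-8.5(27) 70:-2.5(30) 90:0.0(7) 110:7.5(92) 130:8.0(94) 150:10.0(95) 170:11.0(93) 190:11.5(93) 210:13.5(93) 230:14.5(90)
side 50:4.0(112) 70:5.0(118) 90:6.0(117) 110:7.0(121) 130:8.5(116) 150:9.0(118) 170:10.0(115) 190:12.0(120) 210:12.5(120) 230:13.5(117)
n 70 y0,ky,z0,kz: 0.0011 3.10deg -0.0007 -1.41deg med res 0.00018401840335464936
[[0,[0,0,-0.67],[0,0,0]],[0,[0.01,0.01,-0.66],[0,0,0]],[0,[0,0,-0.67],[0,0,0]],[0,[0.08,-0.87,-0.01],[0.01,0.07,-0.04]],[0,[0.09,-0.87,-0.01],[0.01,0.08,-0.04]],[0,[0.09,-0.87,0],[0.01,0.07,-0.03]],[0,[0.1,-0.87,-0.01],[0.01,0.07,-0.04]],[0,[0.1,-0.87,0],[0.01,0.08,-0.04]]]
[[0,[0.1,-0.87,0],[0.01,0.07,-0.04]],[0,[0.11,-0.87,0],[0.01,0.07,-0.04]],[0,[0.12,-0.87,0.01],[0.01,0.08,-0.04]],[0,[0.12,-0.86,0.01],[0.01,0.07,-0.03]],[0,[0.12,-0.87,0.01],[0.01,0.07,-0.04]],[0,[-0.05,0,0.46],[0,0,0]],[0,[-0.05,0,0.47],[0,0,0]],[0,[-0.05,0.01,0.46],[0,0,0]]]
[[0,[0,0,0],[0,0,0]],[0,[0,0,0],[0,0,0]],[0,[0,0,0],[0,0,0]]]
end [ 0.3874 -0.2474  0.0884] 19
```

>>> {"op": "play_rows", "data": {
  "series": [
    [0,[0,0,-0.67],[0,0,0]],
    [0,[0.01,0.01,-0.66],[0,0,0]],
    [0,[0,0,-0.67],[0,0,0]],
    [0,[0.08,-0.87,-0.01],[0.01,0.07,-0.04]],
    [0,[0.09,-0.87,-0.01],[0.01,0.08,-0.04]],
    [0,[0.09,-0.87,0],[0.01,0.07,-0.03]],
    [0,[0.1,-0.87,-0.01],[0.01,0.07,-0.04]],
    [0,[0.1,-0.87,0],[0.01,0.08,-0.04]]
  ]
}}

```text
t: 26.92
tool_pos: [0.4068, -0.0311, 0.1571]
tool_rot: [0.045, -3.084, 0.001]
contact_force: [0.6, 0.4, -2.3]
opening: 0.0212
grip_force: 117.6
```

>>> {"op": "play_rows", "data": {
  "series": [
    [0,[0.1,-0.87,0],[0.01,0.07,-0.04]],
    [0,[0.11,-0.87,0],[0.01,0.07,-0.04]],
    [0,[0.12,-0.87,0.01],[0.01,0.08,-0.04]],
    [0,[0.12,-0.86,0.01],[0.01,0.07,-0.03]],
    [0,[0.12,-0.87,0.01],[0.01,0.07,-0.04]],
    [0,[-0.05,0,0.46],[0,0,0]],
    [0,[-0.05,0,0.47],[0,0,0]],
    [0,[-0.05,0.01,0.46],[0,0,0]]
  ]
}}

```text
t: 27.92
tool_pos: [0.387, -0.2478, 0.0873]
tool_rot: [0.083, -3.033, 0.011]
contact_force: [-0.3, 0.8, -1.8]
opening: 0.0211
grip_force: 117.7
```

>>> {"op": "play_rows", "data": {
  "series": [
    [0,[0,0,0],[0,0,0]],
    [0,[0,0,0],[0,0,0]],
    [0,[0,0,0],[0,0,0]]
  ]
}}

```text
t: 28.3
tool_pos: [0.3879, -0.2482, 0.0894]
tool_rot: [0.084, -3.034, 0.014]
contact_force: [0.3, 0.1, -2.2]
opening: 0.0213
grip_force: 117.5
```

```bash
python3 -c "
from h import *
err(-.035,.085,.07);insert(-.035)"
```

```text
clip dy -0.6 dz 1.1
eye dy -0.6 dz 1.4
grip d 104.4 [ 0.25395271  0.08897524 -2.17567963]
[ 0.38788495 -0.24815733  0.08937804] [ 0.25395271  0.08897524 -2.17567963]
at [ 0.38725117 -0.24767489  0.07843152]
[[0,[-0.01,0.01,0.22],[-0.01,0.01,0]],[0,[0,0,0],[0,0,0]],[0,[0,0,0],[0,0,0]],[0,[-0.2,0.01,-0.01],[0,0,0]],[0,[-0.33,0.02,-0.01],[0,0,0]],[0,[-0.34,0.02,0],[0,0,0]],[0,[-0.33,0.02,-0.01],[0,0,0]],[0,[0,0,0],[0,0,0]]]
[[0,[0,0,0],[0,0,0]]]
end [ 0.4467 -0.241   0.0734] 9
```

>>> {"op": "play_rows", "data": {
  "series": [
    [0,[-0.01,0.01,0.22],[-0.01,0.01,0]],
    [0,[0,0,0],[0,0,0]],
    [0,[-0.2,0.01,-0.01],[0,0,0]],
    [0,[-0.3,0.02,0],[0,0,0]],
    [0,[0,0,0],[0,0,0]],
    [0,[0,0,0],[0,0,0]]
  ]
}}

```text
t: 29.05
tool_pos: [0.4113, -0.2441, 0.0746]
tool_rot: [0.085, -3.031, 0.009]
contact_force: [-0.3, -0.2, -1.2]
opening: 0.0207
grip_force: 117.6
```

```bash
python3 -c "
from h import *
err(-.035,.075,.06)
q,T=pl(-.035,.075,.06,.045);plan([(q,T,0,.012),(None,2,0,None)])
s=snap('top');t=snap('side');L=[]
for v in(s,t):
    u=proj(v,[RW((.06,-.035,.06))])[0].astype(int);L.append(cv2.resize(v['c'][u[1]-40:u[1]+40,u[0]-40:u[0]+40],None,fx=5,fy=5,interpolation=cv2.INTER_CUBIC))
cv2.imwrite('pics/l5.png',np.hstack(L))
"
```

```text
clip dy 0.9 dz -2.0
eye dy 0.9 dz -2.4
grip d 80.7 [-0.28343219 -0.16476214 -1.20873456]
[[0,[-0.24,0.01,-0.02],[0,-0.01,0]],[0,[-0.24,0,-0.02],[0.01,0,0]],[0,[-0.23,0.01,-0.01],[0,-0.01,0]],[0,[0,0,0],[0,0,0]],[0,[0,0,0],[0,0,0]]]
end [ 0.4467 -0.2412  0.0732] 5
```

View pics/l5.png

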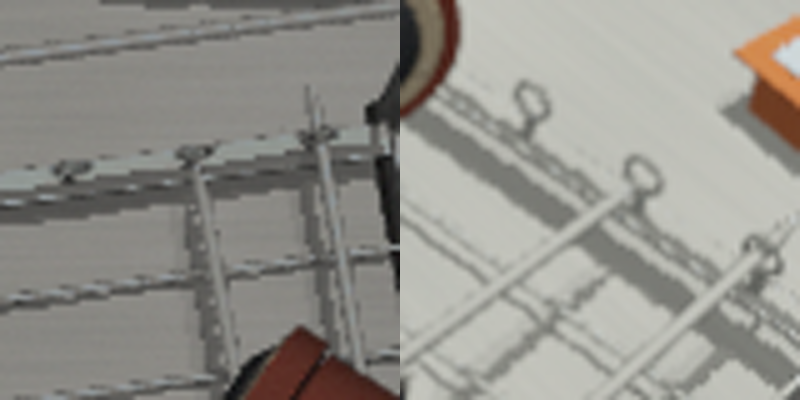

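The tip is at ring 2, slightly low as the numbers say: tip (625,190), ring centre (643,178). I'll correct up 2 mm and push through.

>>> {"op": "play_rows", "data": {
  "series": [
    [0,[0,0,-0.05],[0,0,0]],
    [0,[0,0,0],[0,0,0]],
    [0,[-0.24,-0.01,0],[0,0,0]],
    [0,[-0.24,0,0],[0,0,0]],
    [0,[-0.23,0,0],[0,0,0]],
    [0,[0,0,0],[0,0,0]],
    [0,[0,0,0],[0,0,0]]
  ]
}}

```text
t: 30.02
tool_pos: [0.4465, -0.2426, 0.073]
tool_rot: [0.084, -3.03, 0.008]
contact_force: [0.5, 0.1, -1.5]
opening: 0.0207
grip_force: 117.6
```

```bash
cat >> h.py <<'E'
def bright(y,off=(0,)):
    """compare predicted shank pixels beyond eye"""
    pass
E
python3 -c "
from h import *
err(-.035,.075,.06);press(-.035)
save(snap('top'),'t6');save(snap('side'),'s6')"
```

```text
clip dy -1.5 dz -0.6
eye dy -1.5 dz -1.0
grip d 45.5 [ 0.48586021  0.1362737  -1.51367474]
[ 0.44654392 -0.24261172  0.07301164] [ 0.48586021  0.1362737  -1.51367474]
goal [ 0.44741986 -0.24104287  0.050895  ]
[[0,[-0.01,0.02,0.07],[0,-0.13,0]],[0,[-0.02,0.01,0.07],[0,-0.13,0]],[0,[0,0,0.04],[0,-0.07,0]],[0,[-0.01,0,0.05],[-0.01,-0.07,0]],[0,[0,0,0.04],[0,-0.06,0]],[0,[0,0,0.04],[0,-0.07,0]],[0,[0,0,0.04],[-0.01,-0.07,0]],[0,[-0.01,0,0.05],[0,-0.07,0]]]
[[0,[0,0,0.04],[0,-0.06,0]],[0,[0,0,0],[0,0,0]],[0,[0,0,0],[0,0,0]]]
end [ 0.4476 -0.2411  0.0509] 11
```

>>> {"op": "play_rows", "data": {
  "series": [
    [0,[-0.01,0.02,0.07],[0,-0.13,0]],
    [0,[-0.02,0.01,0.07],[0,-0.13,0]],
    [0,[0,0,0.04],[0,-0.07,0]],
    [0,[-0.01,0,0.05],[0,-0.07,0]],
    [0,[0,0,0.04],[0,-0.06,0]]
  ]
}}

```text
t: 30.75
tool_pos: [0.4474, -0.2411, 0.0595]
tool_rot: [0.086, -3.096, 0.006]
contact_force: [0.1, 2.5, -2.1]
opening: 0.0209
grip_force: 117.9
```

>>> {"op": "play_rows", "data": {
  "series": [
    [0,[0,0,0.04],[0,-0.07,0]],
    [0,[0,0,0.04],[0,-0.07,0]],
    [0,[-0.01,0,0.05],[0,-0.07,0]],
    [0,[0,0,0.04],[0,-0.06,0]],
    [0,[0,0,0],[0,0,0]],
    [0,[0,0,0],[0,0,0]]
  ]
}}

```text
t: 31.5
tool_pos: [0.4473, -0.2417, 0.053]
tool_rot: [0.087, -3.131, 0.005]
contact_force: [-9.4, 4.2, 12.3]
opening: 0.0213
grip_force: 120.0
```

```bash
python3 -c "
from h import *
err(-.035,.06,.06)"
```

```text
clip dy -0.6 dz -0.9
eye dy -0.6 dz 1.7
grip d 45.2 [-9.35470352  4.23837968 12.2746972 ]
```

>>> {"op": "play_rows", "data": {
  "series": [
    [0,[0,0,0.06],[0,0,0]],
    [0,[0,0,0],[0,0,0]]
  ]
}}

```text
t: 31.75
tool_pos: [0.4474, -0.2418, 0.0526]
tool_rot: [0.088, -3.129, 0.004]
contact_force: [-16.6, 7.7, 29.6]
opening: 0.021
grip_force: 122.2
```

>>> {"op": "play_rows", "data": {
  "series": [
    [0,[0,0,-0.08],[0,0,0]],
    [0.5,[0,0,0],[0,0,0]],
    [0.5,[0,0,0],[0,0,0]],
    [0.5,[0,0,0],[0,0,0]],
    [0.5,[0,0,-0.5],[0,0,0]],
    [0.5,[0,0,-0.8],[0,0,0]],
    [0.5,[0,0,-0.8],[0,0,0]],
    [0.5,[0,0,-0.3],[0,0,0]]
  ]
}}

```text
t: 32.75
tool_pos: [0.4498, -0.2418, 0.1749]
tool_rot: [0.087, -3.137, 0.009]
contact_force: [-0.6, 0.7, 0.7]
opening: 0.0426
grip_force: 0.0
```

```bash
python3 - <<'E'
from h import *
sk=skewers()
a=min(sk,key=lambda v:v[1]);print(a);goto(a,.09,.5)
E
```

```text
grip (np.float64(0.5132006227715847), np.float64(0.3819115773552641)) yaw -6.6 area 255 ext -0.041 0.043
grip (np.float64(0.42594630175300535), np.float64(0.2938159438460135)) yaw -4.34 area 247 ext -0.041 0.042
(np.float64(0.42594630175300535), np.float64(0.2938159438460135), np.float64(-4.3407990233111535))
[[0.5,[-0.01,0.83,0.13],[0,0,0.07]],[0.5,[0,0.82,0.12],[-0.01,0,0.07]],[0.5,[0.01,0.83,0.13],[0,0,0.08]],[0.5,[0.01,0.82,0.13],[0,-0.01,0.07]],[0.5,[0.03,0.83,0.13],[-0.01,0,0.07]],[0.5,[0.03,0.82,0.12],[0,0,0.07]],[0.5,[0.04,0.83,0.13],[-0.01,0,0.08]],[0.5,[0.05,0.82,0.13],[0,0,0.07]]]
[[0.5,[0.06,0.83,0.13],[0,0,0.07]],[0.5,[0.06,0.82,0.13],[-0.01,-0.01,0.07]],[0.5,[0.08,0.82,0.13],[0,0,0.08]],[0.5,[0.08,0.82,0.14],[0,0,0.07]],[0.5,[0.09,0.82,0.13],[-0.01,0,0.07]],[0.5,[0,0,0],[0,0,0]],[0.5,[0,0,0],[0,0,0]]]
end [0.4261 0.2937 0.0898] 15
```

>>> {"op": "play_rows", "data": {
  "series": [
    [0.5,[-0.01,0.83,0.13],[0,0,0.07]],
    [0.5,[0,0.82,0.12],[-0.01,0,0.07]],
    [0.5,[0.01,0.83,0.13],[0,0,0.08]],
    [0.5,[0.01,0.82,0.13],[0,-0.01,0.07]],
    [0.5,[0.03,0.83,0.13],[-0.01,0,0.07]],
    [0.5,[0.03,0.82,0.12],[0,0,0.07]],
    [0.5,[0.04,0.83,0.13],[-0.01,0,0.08]],
    [0.5,[0.05,0.82,0.13],[0,0,0.07]]
  ],
  "force": 100
}}

```text
t: 33.8
tool_pos: [0.4322, 0.0902, 0.1185]
tool_rot: [-0.041, -3.133, -0.001]
contact_force: [1.3, 0.1, 0.6]
opening: 0.0426
grip_force: 0.0
```

>>> {"op": "play_rows", "data": {
  "series": [
    [0.5,[0.06,0.83,0.13],[0,0,0.07]],
    [0.5,[0.06,0.82,0.13],[-0.01,-0.01,0.07]],
    [0.5,[0.08,0.82,0.13],[0,0,0.08]],
    [0.5,[0.08,0.82,0.14],[0,0,0.07]],
    [0.5,[0.09,0.82,0.13],[-0.01,0,0.07]],
    [0.5,[0,0,0],[0,0,0]],
    [0.5,[0,0,0],[0,0,0]]
  ]
}}

```text
t: 34.67
tool_pos: [0.4233, 0.2944, 0.0866]
tool_rot: [-0.118, -3.132, -0.003]
contact_force: [0.3, -1.0, 0.9]
opening: 0.0428
grip_force: 0.0
```

```bash
cat >> h.py <<'E'
def descend(a):
    print(ctrl.get_obs()['tool_pos']);T=down(a[2]+180)
    plan([(np.array([a[0],a[1],.04]),T,.5,.03),(np.array([a[0],a[1],.007]),T,.5,.02),(None,5,0,None)])
E
python3 -c "
from h import *
descend((.42595,.2938,-4.34))"
```

```text
[0.42334098 0.2944238  0.08657998]
[[0.5,[-0.03,-0.01,0.47],[0.01,-0.03,0]],[0.5,[-0.03,0,0.46],[0,-0.02,0]],[0.5,[0,0,0.33],[0,0,0]],[0.5,[0,0,0.33],[0,0,0]],[0,[0,0,0],[0,0,0]],[0,[0,0,0],[0,0,0]],[0,[0,0,0],[0,0,0]],[0,[0,0,0],[0,0,0]]]
[[0,[0,0,0],[0,0,0]]]
end [0.4261 0.2938 0.0071] 9
```

>>> {"op": "play_rows", "data": {
  "series": [
    [0.5,[-0.03,-0.01,0.47],[0.01,-0.03,0]],
    [0.5,[-0.03,0,0.46],[0,-0.02,0]],
    [0.5,[0,0,0.33],[0,0,0]],
    [0.5,[0,0,0.33],[0,0,0]],
    [0,[0,0,0],[0,0,0]],
    [0,[0,0,0],[0,0,0]],
    [0,[0,0,0],[0,0,0]],
    [0,[0,0,0],[0,0,0]]
  ]
}}

```text
t: 35.67
tool_pos: [0.4274, 0.2947, 0.009]
tool_rot: [0.119, 3.136, 0.004]
contact_force: [-0.3, 1.0, -2.8]
opening: 0.0215
grip_force: 101.0
```

>>> {"op": "play_rows", "data": {
  "series": [
    [0,[0,0,-0.5],[0,0,0]],
    [0,[0,0,-0.5],[0,0,0]],
    [0,[0,-0.7,0],[0,0,0.25]],
    [0,[0,-0.7,0],[0,0,-0.25]],
    [0,[0,-0.7,0],[0,0,0]],
    [0,[0,0,0],[0,0,0]],
    [0,[0,0,0],[0,0,0]],
    [0,[0,0,0],[0,0,0]]
  ]
}}

```text
t: 36.67
tool_pos: [0.4181, 0.1906, 0.0587]
tool_rot: [0.117, 3.137, 0.003]
contact_force: [-0.4, -0.9, -2.2]
opening: 0.0214
grip_force: 101.2
```

```bash
python3 -c "
from h import *
setih(.0045);carry(.035)"
```

```text
top 50:0.0(21) 70:8.0(40) 90:1.0(73) 110:2.0(94) 130:2.0(91) 150:2.0(96) 170:2.0(92) 190:1.5(93) 210:2.0(93) 230:1.5(91)
side 50:2.0(117) 70:1.5(112) 90:2.0(122) 110:2.0(117) 130:1.5(118) 150:2.0(124) 170:1.5(123) 190:2.0(121) 210:2.0(125) 230:1.5(117)
n 75 y0,ky,z0,kz: 0.0014 0.11deg -0.0012 0.09deg med res 0.00021466471511211844
[[0,[0,0,-0.67],[0,0,0]],[0,[0,0,-0.66],[0,0,0]],[0,[0,0,-0.67],[0,0,0]],[0,[0.02,-0.82,0],[0.01,0.07,-0.15]],[0,[0.04,-0.83,0],[0.01,0.06,-0.14]],[0,[0.06,-0.82,0],[0,0.07,-0.15]],[0,[0.07,-0.82,0.01],[0.01,0.07,-0.14]],[0,[0.09,-0.82,0],[0.01,0.06,-0.15]]]
[[0,[0.11,-0.81,0.01],[0.01,0.07,-0.14]],[0,[0.12,-0.82,0.01],[0,0.07,-0.15]],[0,[0.14,-0.81,0.01],[0.01,0.06,-0.14]],[0,[0.16,-0.81,0.01],[0.01,0.07,-0.15]],[0,[-0.04,0,0.46],[0,0,0]],[0,[-0.04,0,0.47],[0,0,0]],[0,[-0.04,0,0.46],[0,0,0]],[0,[0,0,0],[0,0,0]]]
[[0,[0,0,0],[0,0,0]],[0,[0,0,0],[0,0,0]]]
end [ 0.3799 -0.1785  0.0883] 18
```

>>> {"op": "play_rows", "data": {
  "series": [
    [0,[0,0,-0.67],[0,0,0]],
    [0,[0,0,-0.66],[0,0,0]],
    [0,[0,0,-0.67],[0,0,0]],
    [0,[0.02,-0.82,0],[0.01,0.07,-0.15]],
    [0,[0.04,-0.83,0],[0.01,0.06,-0.14]],
    [0,[0.06,-0.82,0],[0,0.07,-0.15]],
    [0,[0.07,-0.82,0.01],[0.01,0.07,-0.14]],
    [0,[0.09,-0.82,0],[0.01,0.06,-0.15]]
  ]
}}

```text
t: 37.78
tool_pos: [0.3964, -0.0161, 0.1583]
tool_rot: [0.043, -3.098, 0.003]
contact_force: [1.1, 1.2, -2.5]
opening: 0.0213
grip_force: 101.2
```

>>> {"op": "play_rows", "data": {
  "series": [
    [0,[0.11,-0.81,0.01],[0.01,0.07,-0.14]],
    [0,[0.12,-0.82,0.01],[0,0.07,-0.15]],
    [0,[0.14,-0.81,0.01],[0.01,0.06,-0.14]],
    [0,[0.16,-0.81,0.01],[0.01,0.07,-0.15]],
    [0,[-0.04,0,0.46],[0,0,0]],
    [0,[-0.04,0,0.47],[0,0,0]],
    [0,[-0.04,0,0.46],[0,0,0]],
    [0,[0,0,0],[0,0,0]]
  ]
}}

```text
t: 38.78
tool_pos: [0.3781, -0.1778, 0.0862]
tool_rot: [0.165, -3.052, 0.003]
contact_force: [0.7, 0.9, -2.7]
opening: 0.0213
grip_force: 101.2
```

>>> {"op": "play_rows", "data": {
  "series": [
    [0,[0,0,0],[0,0,0]],
    [0,[0,0,0],[0,0,0]],
    [0,[0,0,0],[0,0,0]]
  ]
}}

```text
t: 39.15
tool_pos: [0.38, -0.1794, 0.0892]
tool_rot: [0.164, -3.057, 0.009]
contact_force: [1.1, 0.6, -2.7]
opening: 0.0211
grip_force: 101.2
```

```bash
sed -i 's/(q0,T,0,.02),(None,2,0,None),(q1,T,0,.012)/(q0,T,0,.02),(None,2,0,None),(q1,T,0,.012),(None,2,0,None)/' h.py; python3 -c "
from h import *
err(.035,.085,.07);insert(.035)"
```

```text
clip dy -1.0 dz 1.3
eye dy -1.1 dz 1.6
grip d 104.9 [ 1.1232062   0.56441394 -2.72061325]
[ 0.37999698 -0.17937207  0.08922764] [ 1.1232062   0.56441394 -2.72061325]
at [ 0.37978072 -0.17840182  0.07805316]
[[0,[-0.02,0.02,0.22],[-0.01,0.01,0]],[0,[0,0,0],[0,0,0]],[0,[0,0,0],[0,0,0]],[0,[-0.2,0,0],[0,0,0]],[0,[0,0,0],[0,0,0]],[0,[0,0,0],[0,0,0]],[0,[-0.33,0,0],[0,0,0]],[0,[-0.34,0,0],[0,0,0]]]
[[0,[-0.33,0,0],[0,0,0]],[0,[0,0,0],[0,0,0]],[0,[0,0,0],[0,0,0]]]
end [ 0.4395 -0.172   0.0733] 11
```

>>> {"op": "play_rows", "data": {
  "series": [
    [0,[-0.02,0.02,0.22],[0,0,0]],
    [0,[0,0,0],[0,0,0]],
    [0,[-0.2,0,0],[0,0,0]],
    [0,[-0.24,0,0],[0,0,0]],
    [0,[0,0,0],[0,0,0]],
    [0,[0,0,0],[0,0,0]],
    [0,[0,0,0],[0,0,0]]
  ]
}}

```text
t: 40.02
tool_pos: [0.401, -0.1757, 0.0753]
tool_rot: [0.164, -3.055, 0.007]
contact_force: [0.9, -0.5, -2.7]
opening: 0.0215
grip_force: 101.2
```

```bash
python3 -c "
from h import *
err(.035,.075,.06)
q,T=pl(.035,.075,.06,.045);plan([(q,T,0,.012),(None,2,0,None)])
for i in range(3): snap('top');err(.035,.075,.06)
"
```

```text
clip dy 0.4 dz -1.0
eye dy 0.2 dz -1.1
grip d 83.6 [ 0.88120854 -0.49744513 -2.69201521]
[[0,[-0.19,0,0],[0,0,0]],[0,[-0.2,0,-0.01],[0,0,0]],[0,[-0.19,0,0],[0,0,0]],[0,[-0.19,-0.01,-0.01],[0,0,0]],[0,[0,0,0],[0,0,0]],[0,[0,0,0],[0,0,0]]]
end [ 0.4393 -0.172   0.0732] 6
clip dy 0.3 dz -1.0
eye dy 0.2 dz -1.0
grip d 83.6 [-0.78889559 -1.10809855 -2.34194118]
clip dy 0.3 dz -0.9
eye dy 0.2 dz -1.0
grip d 83.6 [ 0.95797307  0.3204018  -2.41302843]
clip dy 0.3 dz -0.9
eye dy 0.1 dz -0.9
grip d 83.6 [-0.14849116 -0.32440298 -1.93150881]
```

>>> {"op": "play_rows", "data": {
  "series": [
    [0,[-0.19,0,-0.02],[0,0,0]],
    [0,[-0.2,0,0],[0,0,0]],
    [0,[-0.19,0,0],[0,0,0]],
    [0,[-0.19,0,0],[0,0,0]],
    [0,[0,0,0],[0,0,0]],
    [0,[0,0,0],[0,0,0]],
    [0,[0,0,0],[0,0,0]]
  ],
  "force": 120
}}

```text
t: 41.05
tool_pos: [0.4391, -0.1716, 0.0731]
tool_rot: [0.164, -3.055, 0.007]
contact_force: [-0.5, -0.3, -2.8]
opening: 0.0207
grip_force: 122.7
```

```bash
python3 -c "
from h import *
err(.035,.075,.06);press(.035)"
```

```text
clip dy 0.3 dz 0.1
eye dy 0.1 dz -0.0
grip d 45.3 [-0.547697   -0.27944595 -2.79325944]
[ 0.43912401 -0.17155243  0.07314715] [-0.547697   -0.27944595 -2.79325944]
goal [ 0.43998606 -0.17176576  0.05053487]
[[0,[-0.01,0,0.08],[0,-0.12,0]],[0,[-0.01,-0.01,0.07],[0,-0.12,-0.01]],[0,[0,0,0.04],[0,-0.07,0]],[0,[-0.01,0,0.05],[0,-0.07,0]],[0,[0,0,0.04],[0,-0.06,0]],[0,[0,0,0.04],[0,-0.07,0]],[0,[0,0,0.04],[0,-0.07,0]],[0,[0,0,0.05],[0,-0.07,0]]]
[[0,[0,0,0.04],[0,-0.07,0]],[0,[0,0,0],[0,0,0]],[0,[0,0,0],[0,0,0]]]
end [ 0.4398 -0.172   0.0506] 11
```

>>> {"op": "play_rows", "data": {
  "series": [
    [0,[-0.01,0,0.08],[0,-0.12,0]],
    [0,[-0.01,0,0.07],[0,-0.12,0]],
    [0,[0,0,0.04],[0,-0.07,0]],
    [0,[-0.01,0,0.05],[0,-0.07,0]],
    [0,[0,0,0.04],[0,-0.06,0]],
    [0,[0,0,0.04],[0,-0.07,0]],
    [0,[0,0,0.04],[0,-0.07,0]],
    [0,[0,0,0.05],[0,-0.07,0]]
  ]
}}

```text
t: 42.05
tool_pos: [0.4398, -0.1718, 0.0533]
tool_rot: [-0.168, 3.129, 0.0]
contact_force: [-8.5, 2.2, 13.6]
opening: 0.0205
grip_force: 124.9
```

>>> {"op": "play_rows", "data": {
  "series": [
    [0,[0,0,0.04],[0,-0.07,0]],
    [0,[0,0,0.04],[0,0,0]],
    [0,[0,0,0],[0,0,0]],
    [0,[0,0,0],[0,0,0]]
  ]
}}

```text
t: 42.55
tool_pos: [0.44, -0.172, 0.0528]
tool_rot: [-0.169, 3.121, 0.002]
contact_force: [-17.8, 6.1, 27.4]
opening: 0.021
grip_force: 127.2
```

```bash
python3 -c "
from h import *
err(.035,.06,.06)"
```

```text
clip dy -0.2 dz -0.9
eye dy -0.1 dz 1.7
grip d 45.0 [-17.80969216   6.08374297  27.37259611]
```

Same seated signature: 27 N with the axis at the saddle height. Releasing and going for the last skewer.

>>> {"op": "play_rows", "data": {
  "series": [
    [0,[0,0,-0.08],[0,0,0]],
    [0.5,[0,0,0],[0,0,0]],
    [0.5,[0,0,0],[0,0,0]],
    [0.5,[0,0,0],[0,0,0]],
    [0.5,[0,0,-0.5],[0,0,0]],
    [0.5,[0,0,-0.8],[0,0,0]],
    [0.5,[0,0,-0.8],[0,0,0]],
    [0.5,[0,0,-0.3],[0,0,0]]
  ],
  "force": 100
}}

```text
t: 43.55
tool_pos: [0.439, -0.1725, 0.1754]
tool_rot: [-0.167, 3.114, -0.003]
contact_force: [0.3, 0.3, -0.7]
opening: 0.0425
grip_force: 0.0
```

```bash
python3 - <<'E'
from h import *
sk=skewers()
a=min(sk,key=lambda v:v[1]);print(a);goto(a,.09,.5)
E
```

```text
grip (np.float64(0.514226770251928), np.float64(0.3818287380412687)) yaw -6.62 area 246 ext -0.042 0.042
(np.float64(0.514226770251928), np.float64(0.3818287380412687), np.float64(-6.618614544085655))
[[0.5,[-0.2,0.84,0.13],[0,0.01,0.12]],[0.5,[-0.19,0.84,0.14],[0,0.02,0.13]],[0.5,[-0.18,0.84,0.13],[0,0.01,0.12]],[0.5,[-0.16,0.84,0.13],[0,0.01,0.12]],[0.5,[-0.14,0.85,0.14],[0,0.02,0.12]],[0.5,[-0.13,0.85,0.13],[0,0.01,0.13]],[0.5,[-0.12,0.86,0.13],[0,0.01,0.12]],[0.5,[-0.1,0.85,0.13],[-0.01,0.01,0.12]]]
[[0.5,[-0.09,0.86,0.14],[0,0.02,0.12]],[0.5,[-0.08,0.85,0.13],[0,0.01,0.13]],[0.5,[-0.06,0.86,0.13],[0,0.01,0.12]],[0.5,[-0.04,0.86,0.14],[0,0.02,0.12]],[0.5,[-0.03,0.86,0.13],[0,0.01,0.13]],[0.5,[0,0,0],[0,0,0]],[0.5,[0,0,0],[0,0,0]]]
end [0.514  0.3817 0.0899] 15
```

>>> {"op": "play_rows", "data": {
  "series": [
    [0.5,[-0.2,0.84,0.13],[0,0.01,0.12]],
    [0.5,[-0.19,0.84,0.14],[0,0.02,0.13]],
    [0.5,[-0.18,0.84,0.13],[0,0.01,0.12]],
    [0.5,[-0.16,0.84,0.13],[0,0.01,0.12]],
    [0.5,[-0.14,0.85,0.14],[0,0.02,0.12]],
    [0.5,[-0.13,0.85,0.13],[0,0.01,0.13]],
    [0.5,[-0.12,0.86,0.13],[0,0.01,0.12]],
    [0.5,[-0.1,0.85,0.13],[-0.01,0.01,0.12]]
  ]
}}

```text
t: 44.6
tool_pos: [0.4822, 0.1709, 0.1181]
tool_rot: [0.047, 3.139, 0.003]
contact_force: [0.4, 0.7, -0.3]
opening: 0.0426
grip_force: 0.0
```

>>> {"op": "play_rows", "data": {
  "series": [
    [0.5,[-0.09,0.86,0.14],[0,0.02,0.12]],
    [0.5,[-0.08,0.85,0.13],[0,0.01,0.13]],
    [0.5,[-0.06,0.86,0.13],[0,0.01,0.12]],
    [0.5,[-0.04,0.86,0.14],[0,0.02,0.12]],
    [0.5,[-0.03,0.86,0.13],[0,0.01,0.13]],
    [0.5,[0,0,0],[0,0,0]],
    [0.5,[0,0,0],[0,0,0]]
  ]
}}

```text
t: 45.48
tool_pos: [0.5111, 0.382, 0.0858]
tool_rot: [-0.181, -3.129, -0.001]
contact_force: [-0.4, -0.6, -0.3]
opening: 0.0431
grip_force: 0.0
```

```bash
python3 -c "
from h import *
descend((.5142,.3818,-6.6))"
```

```text
[0.51111646 0.38197759 0.08577875]
[[0.5,[-0.03,0,0.46],[0,-0.03,0]],[0.5,[-0.04,0,0.46],[0,-0.02,0]],[0.5,[0,0,0.33],[0,0,0]],[0.5,[0,0,0.33],[0,0,0]],[0,[0,0,0],[0,0,0]],[0,[0,0,0],[0,0,0]],[0,[0,0,0],[0,0,0]],[0,[0,0,0],[0,0,0]]]
[[0,[0,0,0],[0,0,0]]]
end [0.5143 0.3816 0.0068] 9
```

>>> {"op": "play_rows", "data": {
  "series": [
    [0.5,[-0.03,0,0.46],[0,-0.03,0]],
    [0.5,[-0.04,0,0.46],[0,-0.02,0]],
    [0.5,[0,0,0.33],[0,0,0]],
    [0.5,[0,0,0.33],[0,0,0]],
    [0,[0,0,0],[0,0,0]],
    [0,[0,0,0],[0,0,0]],
    [0,[0,0,0],[0,0,0]],
    [0,[0,0,0],[0,0,0]]
  ]
}}

```text
t: 46.48
tool_pos: [0.5157, 0.3829, 0.0091]
tool_rot: [0.182, 3.134, 0.004]
contact_force: [0.8, 0.1, -2.2]
opening: 0.0213
grip_force: 100.7
```

>>> {"op": "play_rows", "data": {
  "series": [
    [0,[0,0,-0.5],[0,0,0]],
    [0,[0,0,-0.5],[0,0,0]],
    [0,[0.34,-0.78,0],[0,0,0]],
    [0,[0.34,-0.78,0],[0,0,0]],
    [0,[0.34,-0.78,0],[0,0,0]],
    [0,[0.34,-0.78,0],[0,0,0]],
    [0,[0.34,-0.78,0],[0,0,0]],
    [0,[0,0,0],[0,0,0]]
  ]
}}

```text
t: 47.48
tool_pos: [0.4066, 0.197, 0.0573]
tool_rot: [0.185, 3.135, 0.003]
contact_force: [0.8, 0.4, -2.2]
opening: 0.0211
grip_force: 100.8
```

>>> {"op": "play_rows", "data": {
  "series": [
    [0,[0,0,0],[0,0,0]],
    [0,[0,0,0],[0,0,0]]
  ]
}}

```text
t: 47.72
tool_pos: [0.4092, 0.1994, 0.0586]
tool_rot: [0.181, 3.133, 0.005]
contact_force: [-0.4, -0.0, -2.2]
opening: 0.0211
grip_force: 100.8
```

```bash
python3 -c "
from h import *
setih(.0045);carry(.105)"
```

```text
top 50:5.0(46) 70:13.5(41) 90:2.0(90) 110:2.5(95) 130:2.5(95) 150:2.5(95) 170:2.5(94) 190:2.0(95) 210:2.0(92) 230:2.0(94)
side 50:2.0(111) 70:1.5(116) 90:2.0(114) 110:2.0(122) 130:2.5(125) 150:2.0(127) 170:2.0(122) 190:2.0(120) 210:2.0(128) 230:2.0(120)
n 78 y0,ky,z0,kz: 0.0016 0.18deg -0.0011 0.07deg med res 0.00015154245013687998
[[0,[0,0,-0.67],[0,0,0]],[0,[0,0,-0.66],[0,0,0]],[0,[0,0.01,-0.67],[0,0,0]],[0,[0,-0.89,0],[0.01,0.09,-0.23]],[0,[0.03,-0.89,0],[0.01,0.08,-0.22]],[0,[0.06,-0.88,0],[0.02,0.09,-0.23]],[0,[0.09,-0.88,0],[0.01,0.08,-0.23]],[0,[0.11,-0.89,0.01],[0.01,0.09,-0.22]]]
[[0,[0.15,-0.87,0.01],[0.01,0.09,-0.23]],[0,[0.16,-0.87,0.01],[0.01,0.08,-0.23]],[0,[-0.04,0,0.47],[0,0,0]],[0,[-0.03,0,0.46],[0,0,0]],[0,[-0.04,0,0.47],[0,0,0]],[0,[0,0,0],[0,0,0]],[0,[0,0,0],[0,0,0]],[0,[0,0,0],[0,0,0]]]
end [ 0.3722 -0.1088  0.0881] 16
```

>>> {"op": "play_rows", "data": {
  "series": [
    [0,[0,0,-0.67],[0,0,0]],
    [0,[0,0,-0.66],[0,0,0]],
    [0,[0,0.01,-0.67],[0,0,0]],
    [0,[0,-0.89,0],[0.01,0.09,-0.23]],
    [0,[0.03,-0.89,0],[0.01,0.08,-0.22]],
    [0,[0.06,-0.88,0],[0.02,0.09,-0.23]],
    [0,[0.09,-0.88,0],[0.01,0.08,-0.23]],
    [0,[0.11,-0.89,0.01],[0.01,0.09,-0.22]]
  ]
}}

```text
t: 48.82
tool_pos: [0.3822, -0.0227, 0.1583]
tool_rot: [0.068, -3.083, 0.004]
contact_force: [0.2, 0.3, -2.5]
opening: 0.0212
grip_force: 100.9
```

>>> {"op": "play_rows", "data": {
  "series": [
    [0,[0.15,-0.87,0.01],[0.01,0.09,-0.23]],
    [0,[0.16,-0.87,0.01],[0.01,0.08,-0.23]],
    [0,[-0.04,0,0.47],[0,0,0]],
    [0,[-0.03,0,0.46],[0,0,0]],
    [0,[-0.04,0,0.47],[0,0,0]],
    [0,[0,0,0],[0,0,0]],
    [0,[0,0,0],[0,0,0]],
    [0,[0,0,0],[0,0,0]]
  ]
}}

```text
t: 49.82
tool_pos: [0.3724, -0.1098, 0.0893]
tool_rot: [0.163, -3.058, 0.008]
contact_force: [0.2, 0.4, -2.8]
opening: 0.0215
grip_force: 100.9
```

```bash
python3 -c "
from h import *
err(.105,.085,.07);insert(.105)"
```

```text
clip dy -0.8 dz 1.4
eye dy -0.9 dz 1.7
grip d 104.9 [ 0.20160516  0.43810528 -2.77568705]
[ 0.37237217 -0.10977241  0.08927777] [ 0.20160516  0.43810528 -2.77568705]
at [ 0.37213312 -0.10900742  0.07812089]
[[0,[-0.01,0.02,0.22],[-0.01,0.01,0]],[0,[0,0,0],[0,0,0]],[0,[0,0,0],[0,0,0]],[0,[-0.21,0,0],[0,0,0]],[0,[0,0,0],[0,0,0]],[0,[0,0,0],[0,0,0]],[0,[-0.33,0,0],[0,0,0]],[0,[-0.34,0,0],[0,0,0]]]
[[0,[-0.33,0,0],[0,0,0]],[0,[0,0,0],[0,0,0]],[0,[0,0,0],[0,0,0]]]
end [ 0.4318 -0.1024  0.0734] 11
```

>>> {"op": "play_rows", "data": {
  "series": [
    [0,[-0.01,0.02,0.21],[0,0,0]],
    [0,[0,0,0],[0,0,0]],
    [0,[-0.2,0,0],[0,0,0]],
    [0,[-0.24,0,0],[0,0,0]],
    [0,[0,0,0],[0,0,0]],
    [0,[0,0,0],[0,0,0]],
    [0,[0,0,0],[0,0,0]]
  ]
}}

```text
t: 50.7
tool_pos: [0.3925, -0.1061, 0.0755]
tool_rot: [0.162, -3.055, 0.006]
contact_force: [-0.0, -0.4, -1.6]
opening: 0.0213
grip_force: 100.9
```

```bash
python3 -c "
from h import *
err(.105,.075,.06)
q,T=pl(.105,.075,.06,.045);plan([(q,T,0,.012),(None,2,0,None)])
"
```

```text
clip dy 0.6 dz -1.0
eye dy 0.5 dz -1.1
grip d 84.4 [-0.03864275 -0.44695077 -1.62712789]
[[0,[-0.2,0,0],[0,0,0]],[0,[-0.2,-0.01,-0.01],[0,0,0]],[0,[-0.19,0,0],[0,0,0]],[0,[-0.2,0,-0.01],[0,0,0]],[0,[0,0,0],[0,0,0]],[0,[0,0,0],[0,0,0]]]
end [ 0.4318 -0.1024  0.0732] 6
```

>>> {"op": "play_rows", "data": {
  "series": [
    [0,[-0.2,-0.01,-0.02],[0,0,0]],
    [0,[-0.2,0,0],[0,0,0]],
    [0,[-0.19,0,0],[0,0,0]],
    [0,[-0.2,0,0],[0,0,0]],
    [0,[0,0,0],[0,0,0]],
    [0,[0,0,0],[0,0,0]],
    [0,[0,0,0],[0,0,0]]
  ],
  "force": 120
}}

```text
t: 51.58
tool_pos: [0.4317, -0.1024, 0.0732]
tool_rot: [0.162, -3.055, 0.006]
contact_force: [0.3, 0.7, -2.4]
opening: 0.0204
grip_force: 122.6
```

```bash
python3 -c "
from h import *
err(.105,.075,.06);press(.105)"
```

```text
clip dy -0.0 dz 0.1
eye dy -0.1 dz -0.0
grip d 45.1 [ 0.32045511  0.6843415  -2.43887993]
[ 0.43167397 -0.10241898  0.07322912] [ 0.32045511  0.6843415  -2.43887993]
goal [ 0.43233175 -0.1023721   0.05060239]
[[0,[-0.01,0,0.08],[0,-0.12,0]],[0,[-0.01,0,0.07],[0,-0.12,0]],[0,[0,0,0.04],[0,-0.07,0]],[0,[-0.01,0,0.05],[0,-0.07,0]],[0,[0,0,0.04],[0,-0.06,0]],[0,[0,0,0.04],[0,-0.07,0]],[0,[0,0,0.05],[0,-0.07,0]],[0,[0,0,0.04],[0,-0.07,0]]]
[[0,[0,0,0.04],[0,-0.07,0]],[0,[0,0,0],[0,0,0]],[0,[0,0,0],[0,0,0]]]
end [ 0.4323 -0.1023  0.0507] 11
```

>>> {"op": "play_rows", "data": {
  "series": [
    [0,[-0.01,0,0.08],[0,-0.12,0]],
    [0,[-0.01,0,0.07],[0,-0.12,0]],
    [0,[0,0,0.04],[0,-0.07,0]],
    [0,[-0.01,0,0.05],[0,-0.07,0]],
    [0,[0,0,0.04],[0,-0.06,0]],
    [0,[0,0,0.04],[0,-0.07,0]],
    [0,[0,0,0.05],[0,-0.07,0]],
    [0,[0,0,0.04],[0,-0.07,0]]
  ]
}}

```text
t: 52.58
tool_pos: [0.4323, -0.1027, 0.0532]
tool_rot: [-0.166, 3.129, 0.0]
contact_force: [-7.0, 1.0, 8.4]
opening: 0.0209
grip_force: 124.1
```

>>> {"op": "play_rows", "data": {
  "series": [
    [0,[0,0,0.04],[0,-0.07,0]],
    [0,[0,0,0.04],[0,0,0]],
    [0,[0,0,0],[0,0,0]],
    [0,[0,0,0],[0,0,0]]
  ]
}}

```text
t: 53.08
tool_pos: [0.4325, -0.1029, 0.0526]
tool_rot: [-0.167, 3.122, 0.002]
contact_force: [-16.8, 4.0, 26.5]
opening: 0.0209
grip_force: 127.0
```

>>> {"op": "play_rows", "data": {
  "series": [
    [0,[0,0,-0.08],[0,0,0]],
    [0.45,[0,0,0],[0,0,0]],
    [0.45,[0,0,0],[0,0,0]],
    [0.45,[0,0,0],[0,0,0]],
    [0.45,[0,0,-0.5],[0,0,0]],
    [0.45,[0,0,-0.8],[0,0,0]],
    [0.45,[0,0,-0.8],[0,0,0]],
    [0.45,[0,0,-0.3],[0,0,0]]
  ]
}}

```text
t: 54.08
tool_pos: [0.4317, -0.1032, 0.1755]
tool_rot: [-0.165, 3.114, -0.002]
contact_force: [1.1, 0.4, -0.1]
opening: 0.0386
grip_force: 0.0
```

>>> {"op": "play_rows", "data": {
  "series": [
    [0.45,[0,0.9,-0.6],[0,0,0]],
    [0.45,[0,0.9,-0.6],[0,0,0]],
    [0.45,[0,0.9,-0.6],[0,0,0]],
    [0.45,[0,0.9,0],[0,0,0]],
    [0.45,[0,0.9,0],[0,0,0]],
    [0.45,[0,0.9,0],[0,0,0]],
    [0.45,[0,0.9,0],[0,0,0]],
    [0.45,[0,0,0],[0,0,0]]
  ]
}}

```text
t: 55.08
tool_pos: [0.3943, 0.2124, 0.2612]
tool_rot: [-0.173, 3.121, 0.001]
contact_force: [0.1, -1.2, -0.6]
opening: 0.0385
grip_force: 0.0
```

```bash
python3 -c "
from h import *
L=[]
s=snap('side');u=proj(s,[RW((-.01,0,.07))])[0].astype(int);L.append(cv2.resize(s['c'][u[1]-75:u[1]+75,u[0]-62:u[0]+63],None,fx=4,fy=4,interpolation=cv2.INTER_CUBIC)[:, :460])
im=cv2.resize(s['c'],None,fx=4,fy=4,interpolation=cv2.INTER_CUBIC)
x0,y0=(u-[62,80])*4
L[0]=im[y0:y0+600,x0:x0+480]
s=snap('top');u=proj(s,[RW((0,0,.07))])[0].astype(int);im=cv2.resize(s['c'],None,fx=2.4,fy=2.4,interpolation=cv2.INTER_CUBIC)
x0,y0=((u-[66,110])*2.4).astype(int);b=im[y0:y0+600,x0:x0+320]
L.append(np.vstack([b,np.zeros((600-len(b),320,3),np.uint8)]))
cv2.imwrite('pics/fin.png',np.hstack(L))
o=ctrl.get_obs();T=down(np.degrees(rk[2])+90)
q=RW((.1-.16*np.cos(1.62),0,.071+.16*np.sin(1.62)-.019));print(q,skewers(s))
plan([(q+[0,0,.10],T,.5,.045),(None,2,.5,None)])
"
```

```text
grip (np.float64(0.4401120520446992), np.float64(0.3885682575778479)) yaw 76.07 area 3488 ext -0.158 0.113
[ 0.68497622 -0.17859169  0.21180636] [(np.float64(0.4401120520446992), np.float64(0.3885682575778479), np.float64(76.07181822633619))]
[[0.5,[-0.38,-0.64,-0.07],[0.01,0.01,0.86]],[0.5,[-0.46,-0.6,-0.07],[0,0.01,0.87]],[0.5,[-0.52,-0.53,-0.07],[0.01,0,0.86]],[0.5,[-0.58,-0.47,-0.07],[0.01,0.01,0.87]],[0.5,[-0.64,-0.39,-0.07],[0,0.01,0.86]],[0.5,[-0.68,-0.31,-0.07],[0.01,0,0.86]],[0.5,[-0.71,-0.23,-0.08],[0.01,0.01,0.87]],[0.5,[-0.73,-0.15,-0.07],[0,0.01,0.86]]]
[[0.5,[-0.74,-0.05,-0.07],[0.01,0.01,0.87]],[0.5,[-0.75,0.04,-0.07],[0.01,0,0.86]],[0.5,[-0.74,0.12,-0.08],[0,0.01,0.86]],[0.5,[-0.71,0.22,-0.07],[0.01,0.01,0.87]],[0.5,[-0.69,0.29,-0.08],[0.01,0.01,0.86]],[0.5,[0,0,0],[0,0,0]],[0.5,[0,0,0],[0,0,0]]]
end [ 0.6848 -0.1789  0.3118] 15
```

View pics/fin.png

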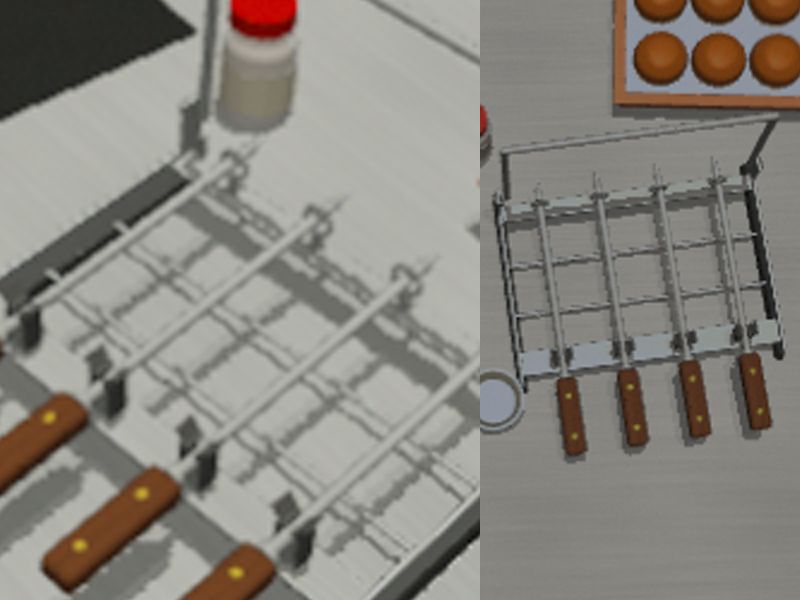

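All four shanks are through their rings and down in their clips; the ramekin and shaker are untouched. Now the keeper.

>>> {"op": "play_rows", "data": {
  "series": [
    [0.5,[-0.38,-0.64,-0.07],[0.01,0.01,0.86]],
    [0.5,[-0.46,-0.6,-0.07],[0,0.01,0.87]],
    [0.5,[-0.52,-0.53,-0.07],[0.01,0,0.86]],
    [0.5,[-0.58,-0.47,-0.07],[0.01,0.01,0.87]],
    [0.5,[-0.64,-0.39,-0.07],[0,0.01,0.86]],
    [0.5,[-0.68,-0.31,-0.07],[0.01,0,0.86]],
    [0.5,[-0.71,-0.23,-0.08],[0.01,0.01,0.87]],
    [0.5,[-0.73,-0.15,-0.07],[0,0.01,0.86]]
  ],
  "force": 45
}}

```text
t: 56.18
tool_pos: [0.5736, -0.0323, 0.2934]
tool_rot: [1.314, 2.845, 0.003]
contact_force: [0.2, -0.1, -0.3]
opening: 0.0425
grip_force: 0.0
```

>>> {"op": "play_rows", "data": {
  "series": [
    [0.5,[-0.74,-0.05,-0.07],[0.01,0.01,0.87]],
    [0.5,[-0.75,0.04,-0.07],[0.01,0,0.86]],
    [0.5,[-0.74,0.12,-0.08],[0,0.01,0.86]],
    [0.5,[-0.71,0.22,-0.07],[0.01,0.01,0.87]],
    [0.5,[-0.69,0.29,-0.08],[0.01,0.01,0.86]],
    [0.5,[0,0,0],[0,0,0]],
    [0.5,[0,0,0],[0,0,0]]
  ]
}}

```text
t: 57.05
tool_pos: [0.6839, -0.1801, 0.3124]
tool_rot: [-2.097, -2.337, -0.003]
contact_force: [-0.2, 0.3, -0.0]
opening: 0.0425
grip_force: 0.0
```

```bash
python3 - <<'E'
from h import *
o=ctrl.get_obs();print(o['tool_pos'])
T=down(np.degrees(rk[2])+90)
b=lambda th,e=0: RW((.1-.16*np.cos(th),0,.071+.16*np.sin(th)-.017+e))
plan([(b(1.62),T,.5,.03),(None,4,0,None)])
p,r=plan([(b(t),T,0,.06) for t in np.linspace(1.62,.0,18)[1:]]+[(None,1,0,None)],(b(1.62),T))
E
```

```text
[ 0.68386916 -0.18008918  0.31240129]
[[0.5,[0.01,0.01,0.49],[0,0,0]],[0.5,[0,0,0.5],[0,-0.01,-0.01]],[0.5,[0.01,0.01,0.49],[0,0,0]],[0.5,[0,0,0.49],[0,-0.01,0]],[0,[0,0,0],[0,0,0]],[0,[0,0,0],[0,0,0]],[0,[0,0,0],[0,0,0]],[0,[0,0,0],[0,0,0]]]
end [ 0.6848 -0.1788  0.2139] 8
[[0,[0,-0.3,0],[0,0,0]],[0,[0,-0.31,0.03],[0,0,0]],[0,[0,-0.3,0.06],[0,0,0]],[0,[0,-0.29,0.08],[0,0,0]],[0,[0,-0.28,0.11],[0,0,0]],[0,[0,-0.27,0.14],[0,0,0]],[0,[0,-0.26,0.17],[0,0,0]],[0,[0,-0.24,0.19],[0,0,0]]]
[[0,[0,-0.22,0.21],[0,0,0]],[0,[0,-0.2,0.23],[0,0,0]],[0,[0,-0.18,0.24],[0,0,0]],[0,[0,-0.15,0.27],[0,0,0]],[0,[0,-0.13,0.28],[0,0,0]],[0,[0,-0.1,0.28],[0,0,0]],[0,[0,-0.07,0.3],[0,0,0]],[0,[0,-0.04,0.3],[0,0,0]]]
[[0,[0,-0.02,0.31],[0,0,0]],[0,[0,0,0],[0,0,0]]]
end [ 0.518  -0.197   0.0538] 18
```

>>> {"op": "play_rows", "data": {
  "series": [
    [0.5,[0.01,0.01,0.49],[0,0,0]],
    [0.5,[0,0,0.5],[0,0,0]],
    [0.5,[0.01,0.01,0.49],[0,0,0]],
    [0.5,[0,0,0.49],[0,0,0]],
    [0,[0,0,0],[0,0,0]],
    [0,[0,0,0],[0,0,0]],
    [0,[0,0,0],[0,0,0]],
    [0,[0,0,0],[0,0,0]]
  ]
}}

```text
t: 58.05
tool_pos: [0.6859, -0.1776, 0.2158]
tool_rot: [2.097, 2.339, 0.005]
contact_force: [-2.7, 1.8, 0.6]
opening: 0.0057
grip_force: 44.1
```

>>> {"op": "play_rows", "data": {
  "series": [
    [0,[0,-0.3,0],[0,0,0]],
    [0,[0,-0.31,0.03],[0,0,0]],
    [0,[0,-0.3,0.06],[0,0,0]],
    [0,[0,-0.29,0.08],[0,0,0]]
  ]
}}

```text
t: 58.55
tool_pos: [0.6266, -0.1842, 0.2083]
tool_rot: [2.094, 2.336, 0.009]
contact_force: [3.4, 3.3, 1.3]
opening: 0.0062
grip_force: 44.7
```

>>> {"op": "play_rows", "data": {
  "series": [
    [0,[0,-0.28,0.11],[0,0,0]],
    [0,[0,-0.27,0.14],[0,0,0]],
    [0,[0,-0.26,0.17],[0,0,0]],
    [0,[0,-0.24,0.19],[0,0,0]],
    [0,[0,-0.22,0.21],[0,0,0]],
    [0,[0,-0.2,0.23],[0,0,0]],
    [0,[0,-0.18,0.24],[0,0,0]],
    [0,[0,-0.15,0.27],[0,0,0]]
  ]
}}

```text
t: 59.55
tool_pos: [0.5352, -0.1942, 0.1269]
tool_rot: [-2.096, -2.338, -0.001]
contact_force: [-3.5, 1.9, 4.7]
opening: 0.0061
grip_force: 48.0
```

>>> {"op": "play_rows", "data": {
  "series": [
    [0,[0,-0.13,0.28],[0,0,0]],
    [0,[0,-0.1,0.28],[0,0,0]],
    [0,[0,-0.07,0.3],[0,0,0]],
    [0,[0,-0.04,0.3],[0,0,0]],
    [0,[0,-0.02,0.25],[0,0,0]],
    [0,[0,0,0],[0,0,0]],
    [0,[0,0,0],[0,0,0]]
  ]
}}

```text
t: 60.42
tool_pos: [0.5175, -0.196, 0.0562]
tool_rot: [-2.095, -2.337, 0.0]
contact_force: [-5.9, -1.5, -2.1]
opening: 0.0062
grip_force: 49.3
```

```bash
python3 - <<'E'
from h import *
o=ctrl.get_obs();print(o['tool_pos'],o['contact_force'],RW((-.06,0,.054)))
E
```

```text
[ 0.51749357 -0.19601646  0.05624023] [-5.86339089 -1.47980329 -2.11579635] [ 0.51811735 -0.1969835   0.054     ]
```

>>> {"op": "play_rows", "data": {
  "series": [
    [0,[0,0,0.05],[0,0,0]],
    [0,[0,0,0.04],[0,0,0]],
    [0,[0,0,0],[0,0,0]]
  ]
}}

```text
t: 60.8
tool_pos: [0.5175, -0.1961, 0.0524]
tool_rot: [-2.095, -2.337, 0.001]
contact_force: [-6.7, -1.3, -0.5]
opening: 0.006
grip_force: 49.7
```

>>> {"op": "play_rows", "data": {
  "series": [
    [0,[0,0,0.04],[0,0,0]],
    [0,[0,0,0],[0,0,0]]
  ]
}}

```text
t: 61.05
tool_pos: [0.5175, -0.1961, 0.0515]
tool_rot: [-2.095, -2.337, 0.001]
contact_force: [-11.1, -0.3, 6.6]
opening: 0.0062
grip_force: 50.2
```

>>> {"op": "play_rows", "data": {
  "series": [
    [0,[0,0,0.04],[0,0,0]],
    [0,[0,0,0],[0,0,0]]
  ]
}}

```text
t: 61.3
tool_pos: [0.5176, -0.1961, 0.0513]
tool_rot: [-2.094, -2.337, 0.002]
contact_force: [-15.8, 2.4, 17.4]
opening: 0.0063
grip_force: 51.3
```

The keeper is on its stop: 17 N and no further travel. Releasing gently and backing straight up.

>>> {"op": "play_rows", "data": {
  "series": [
    [0,[0,0,-0.05],[0,0,0]],
    [0.3,[0,0,0],[0,0,0]],
    [0.3,[0,0,0],[0,0,0]],
    [0.3,[0,0,0],[0,0,0]],
    [0.3,[0,0,-0.4],[0,0,0]],
    [0.3,[0,0,-0.8],[0,0,0]],
    [0.3,[0,0,-0.8],[0,0,0]],
    [0.3,[0,0,-0.8],[0,0,0]]
  ]
}}

```text
t: 62.3
tool_pos: [0.5191, -0.1962, 0.1945]
tool_rot: [2.096, 2.338, 0.005]
contact_force: [0.8, -0.6, 0.2]
opening: 0.0254
grip_force: 0.0
```

>>> {"op": "play_rows", "data": {
  "series": [
    [0.3,[0.9,0,-0.3],[0,0,0]],
    [0.3,[0.9,0,0],[0,0,0]],
    [0.3,[0.9,0,0],[0,0,0]],
    [0.3,[0.9,0,0],[0,0,0]],
    [0.3,[0.9,0,0],[0,0,0]],
    [0.3,[0.9,0,0],[0,0,0]],
    [0.3,[0.9,0,0],[0,0,0]],
    [0.3,[0,0,0],[0,0,0]]
  ]
}}

```text
t: 63.3
tool_pos: [0.4844, 0.1193, 0.2085]
tool_rot: [2.091, 2.343, 0.007]
contact_force: [0.3, -0.2, 0.4]
opening: 0.0256
grip_force: 0.0
```

```bash
python3 - <<'E'
from h import *
# bar location check: bright ridge along rack x in top view at heights of the arc, vs shank-free y positions
for n in('top','side'):
    s=snap(n);g=cv2.cvtColor(s['c'],cv2.COLOR_BGR2GRAY).astype(np.float32)
    old=cv2.cvtColor(cv2.imread('pics/%s0.png'%n),cv2.COLOR_BGR2GRAY).astype(np.float32)
    ths=np.linspace(0,.6,31);v=[]
    for th in ths:
        P=np.array([RW((.1-.16*np.cos(th),y,.071+.16*np.sin(th))) for y in np.r_[np.linspace(-.13,.13,53)]])
        px=proj(s,P).astype(np.float32);v.append((cv2.remap(g,px[:,:1],px[:,1:],1)-cv2.remap(old,px[:,:1],px[:,1:],1)).mean())
    print(n,np.round(v).astype(int))
E
```

```text
top [  6  11  15  16  13   5  -6 -13 -13  -8  -2  -1   0   0   0   2   6  10
  11   7 -12  -8  13   9   0  -1  -1  -1   1   0   1]
side [14 19 10  3  3  4  4  5  4  5  5  4  5  5  6 10  7  9 27 15 -3  7  8  7
  8  8  8 11 15 16 16]
```

The keeper reads about 0 to 0.03 rad, within calibration error. A light tap down with closed fingers will make sure it is fully down.

>>> {"op": "play_rows", "data": {
  "series": [
    [0,[-0.9,0,0],[0,0,0]],
    [0,[-0.9,0,0],[0,0,0]],
    [0,[-0.9,0,0],[0,0,0]],
    [0,[-0.9,0,0],[0,0,0]],
    [0,[-0.9,0,0],[0,0,0]],
    [0,[-0.9,0,0],[0,0,0]],
    [0,[-0.9,0,0],[0,0,0]],
    [0,[0,0,0],[0,0,0]]
  ]
}}

```text
t: 64.4
tool_pos: [0.5182, -0.2002, 0.2069]
tool_rot: [2.104, 2.332, 0.003]
contact_force: [-0.4, -1.1, -0.3]
opening: -0.0001
grip_force: 0.0
```

>>> {"op": "play_rows", "data": {
  "series": [
    [0,[0,0,0.8],[0,0,0]],
    [0,[0,0,0.8],[0,0,0]],
    [0,[0,0,0.4],[0,0,0]],
    [0,[0,0,0.3],[0,0,0]],
    [0,[0,0,0],[0,0,0]],
    [0,[0,0,0],[0,0,0]]
  ]
}}

```text
t: 65.15
tool_pos: [0.5199, -0.1964, 0.093]
tool_rot: [2.095, 2.337, 0.005]
contact_force: [0.4, 0.7, 0.1]
opening: 0.0004
grip_force: 0.0
```

>>> {"op": "play_rows", "data": {
  "series": [
    [0,[0,0,0.25],[0,0,0]],
    [0,[0,0,0.1],[0,0,0]],
    [0,[0,0,0],[0,0,0]]
  ]
}}

```text
t: 65.53
tool_pos: [0.5191, -0.1959, 0.0748]
tool_rot: [-2.097, -2.339, -0.003]
contact_force: [-2.4, 1.2, 7.0]
opening: -0.0001
grip_force: 3.4
```

>>> {"op": "play_rows", "data": {
  "series": [
    [0,[0,0,0.05],[0,0,0]],
    [0,[0,0,0],[0,0,0]]
  ]
}}

```text
t: 65.78
tool_pos: [0.5192, -0.196, 0.0745]
tool_rot: [-2.096, -2.339, -0.003]
contact_force: [-8.3, 3.7, 17.3]
opening: -0.0002
grip_force: 8.9
```

The bar's top is at 74.5 mm, so its axis is at 71 mm and it is fully down. Retreating and handing in.

>>> {"op": "play_rows", "data": {
  "series": [
    [0,[0,0,-0.3],[0,0,0]],
    [0,[0,0,-0.8],[0,0,0]],
    [0,[0,0,-0.8],[0,0,0]],
    [0,[0,0,-0.8],[0,0,0]],
    [0,[0,0,0],[0,0,0]],
    [0,[0,0,0],[0,0,0]]
  ]
}}

```text
t: 66.53
tool_pos: [0.5183, -0.1959, 0.2056]
tool_rot: [-2.097, -2.338, -0.003]
contact_force: [0.0, 0.3, 0.1]
opening: -0.0001
grip_force: 0.0
```

```bash
python3 -c "
from station import ctrl
print(ctrl.get_obs()['tool_pos']);print(ctrl.finish_job())"
```

```text
[ 0.51834647 -0.19594759  0.20555704]
the job is handed in; nothing more can be done
None
```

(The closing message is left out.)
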